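# Stack the dish carriers, close the stack and scan its label

## Robot

A 6-joint arm with a two-finger parallel gripper is mounted at the origin on the work surface; the furniture and walls round the work are solid. World frame = base frame: x ahead of the robot, y to its left, z up, the work surface at z = 0. Lengths are in m, angles in rad, forces in N, time in s.
With the tool pointing down it reaches from about 0.3 to 0.75 m from the base axis. Payload 8.5 kg.
Tool frame: the origin (TCP) lies on the mounting face of the last link; the fingertips stand 173 mm ahead of it and the grasp point (between the pads) lies 155 mm ahead of it; z points along the fingers, y is the line along which they close (so a half turn about z gives the same grasp; the last joint's range is limited). The gripper opens to 85 mm and grips with 20 to 120 N. Pads are 22 mm wide; open, the fingers measure 114 mm over their backs; the gripper's body (76 mm by 85 mm) begins 54 mm behind the grasp point. The pads swing forward as they close: fully open they stand 13 mm farther back than shut.
Start: joints at [-1.448, 0.381, 1.297, -0, 1.464, -0.215], TCP at [0.182, -0.519, 0.405] pointing down, gripper open.
Joint ranges: [-3.11, 3.11], [-0.89, 2.33], [0.22, 2.48], [-1.42, 4.56], [0.17, 2.85], [-2.88, 2.88]. Speed limits (rad/s): [2.39, 2.39, 3.14, 3.14, 3.14, 3.14].

## Interface

Orientations are given as a rotation vector (axis times angle).
In Python, from workcell import bot gives the robot as it stands.
- The arm moves only by the shell command python3 steer.py [OPENING] [FORCE], which reads ROWS from standard input. ROWS is a JSON list of rows, 1 to 5 of them, each of 4 numbers: dx, dy, dz in units of 50 mm, then a turn about the tool's z in units of 0.25 rad; each row shifts and turns the commanded pose from where the row before left it, along the tool's axes as they then stand; what a row does not reach is not made up. A row lasts 1/8 s, in which the tool goes at most 0.0625 m and 0.188 rad, less where a joint would pass 70% of its speed; a pose out of reach is approached as far as the arm can. OPENING is the finger opening in m, set as the command begins (- or left out keeps the last). The fingers move at their own pace and stop on an object; FORCE is the grip in N (left out, the last holds). Time passes only in rows, so rows that do not move let the fingers close. It prints the time, the measured TCP pose, the force, the opening and the grip force at its end. Input that does not fit is refused with a message, and nothing moves.
- bot.observe(): the state, without advancing time (a new reading comes with each control period).
- bot.capture(name): name is "scene" or "top"; returns the picture (384x512x3 uint8, red, green, blue); there is no depth.
- bot.calibration(name): a dict with "mtx" (3x3 intrinsics, pixels), "rvec" (rotation vector, rad) and "tvec" (3), from world to camera coordinates, as OpenCV has them. Camera axes: x right, y down, z forward; pixel columns grow to the right and rows downward; lengths in m; the calibration is good to about 2 mm. A picture is of the moment at which its call begins. calibration takes no time and is no camera call.
- bot.sign_off(): hands the job in; it is judged then, once.
The state is a dict: "time_s": time; "joint_pos": joint angles; "joint_vel": joint speeds; "tau": joint torques, N m; "eef_pos": TCP position; "orientation": TCP orientation; "ft_force": force on the tool from outside, world axes, zero at the start; "moment": the same for the moment, N m; "gripper_width": finger opening in m; "grasp_force": force on a finger pad.
Only numpy, scipy, OpenCV 4.12 (cv2) and the standard library are available. Lean on these libraries where they do the work, as an engineer would, in place of code of your own. Each camera call takes 0.05 s, during which the arm holds its last target. There are 200 camera calls.

## Task

Take the blue cover off the dark steel base, stack all the green dish carriers from the bench on the base so that their corner pins are fully home in the sockets below, and close the stack with the blue cover, its label facing the same side as the base's front, toward the robot. Then pick up the hand scanner, hold it still and level with its red window about 6 cm in front of the label, pointing squarely at it, for two seconds, and put it back lying flat in its grey cradle. Leave the other things on the bench where they are.

Things in the scene. Friction and masses are not known exactly. Their poses are not given: they have to be found in the camera images.
- carrier_a: Green dish carrier (may be absent), 58 (x) x 100 (y) x 30 mm, two fixed clear dishes, 0.12 kg. Origin: footprint centre at pin-tip level. Stands on 4 round-nosed pins, 6 mm across, 8 long, at x +-22, y +-43 mm. Corner posts end at z 30 with square sockets, 8.6 wide, 9 deep, same pattern. Flat walls at x +-29, z 8 to 30: grasp these. Seated, its origin is 22 mm above the next lower one.
- carrier_b: Green dish carrier (may be absent), 58 (x) x 100 (y) x 30 mm, two fixed clear dishes, 0.12 kg. Origin: footprint centre at pin-tip level. Stands on 4 round-nosed pins, 6 mm across, 8 long, at x +-22, y +-43 mm. Corner posts end at z 30 with square sockets, 8.6 wide, 9 deep, same pattern. Flat walls at x +-29, z 8 to 30: grasp these. Seated, its origin is 22 mm above the next lower one.
- carrier_c: Green dish carrier (may be absent), 58 (x) x 100 (y) x 30 mm, two fixed clear dishes, 0.12 kg. Origin: footprint centre at pin-tip level. Stands on 4 round-nosed pins, 6 mm across, 8 long, at x +-22, y +-43 mm. Corner posts end at z 30 with square sockets, 8.6 wide, 9 deep, same pattern. Flat walls at x +-29, z 8 to 30: grasp these. Seated, its origin is 22 mm above the next lower one.
- carrier_d: Green dish carrier (may be absent), 58 (x) x 100 (y) x 30 mm, two fixed clear dishes, 0.12 kg. Origin: footprint centre at pin-tip level. Stands on 4 round-nosed pins, 6 mm across, 8 long, at x +-22, y +-43 mm. Corner posts end at z 30 with square sockets, 8.6 wide, 9 deep, same pattern. Flat walls at x +-29, z 8 to 30: grasp these. Seated, its origin is 22 mm above the next lower one.
- cover: Blue cover, 58 (x) x 100 (y) x 28 mm, 0.15 kg, nearly flat top without sockets: goes last; at the start it sits on the base. Origin: footprint centre at pin-tip level. Same four pins as the carriers. Solid body from z 8 to 28, to grasp across the 58 mm. Its long front face (x -29) bears the striped label. Seated on a carrier, its origin is 22 mm above the carrier's.
- label (a point): Centre of the white label with black stripes, 36 mm wide, 17 high, on the cover's front face, 30 mm to +y of its middle and 18 mm above the cover's origin. Axes as the cover's: x points from the label into the cover, -x straight out of the label.
- base: Dark steel base fixed to the bench, 84 (x) x 126 (y) x 16 mm. Origin: centre of its underside; its front is -x, toward the robot. Four square sockets, 8.6 mm wide, 9 deep, in 14 mm posts at x +-22, y +-43 mm that end at z 16. The first carrier, seated, has its origin 8 mm above the base's; the next ones follow every 22 mm.
- scanner: Cordless hand scanner, a black bar 110 (x) x 32 (y) x 30 mm with a yellow head, lying in its cradle, 0.15 kg. Origin: centre of its underside; z up; x along the beam, out of the red window at its front end. Grasp across the 32 mm from above, near the middle. Needs no trigger.
- scanner_window (a point): Centre of the scanner's red window: 55.5 mm ahead (+x) of its origin and 15 mm above it.
- scanner_aim (a point): Point on the beam 60 mm in front of the window (115.5 mm ahead of the scanner's origin, 15 mm above it); it should lie on the label while scanning.
- cradle: Grey scanner cradle fixed to the bench: 134 (x) x 56 (y) mm, 6 thick, only 26 wide for the middle 74 mm so that fingers reach past it, end lips up to z 12; between them the scanner has 5 mm to spare at each end, 4 at each side. Origin: centre of its underside. The scanner lies along its x, scanner origin 6 mm above the cradle's, window to the cradle's +x at the start.
- vial: Bystander: small clear vial with green cap, 26 x 26 x 54 mm; origin centre of underside.
- tally_counter: Bystander: white and black tally counter, 45 x 63 x 30 mm; origin centre of underside.

How it is judged:
On the way, in this order (a step that is already met when the one before it is completed fails the run):
1. all carriers present and the cover on top are stacked on the base, every pin home, the label to the front (horizontal distance between each of carrier_a, carrier_b, carrier_c, carrier_d, cover and base below 0.011 m and angle between each of carrier_a, carrier_b, carrier_c, carrier_d, cover's own z axis and vertical below 0.05 rad and angle between the x axis of each of carrier_a, carrier_b, carrier_c, carrier_d, cover and the x axis of base, either way round below 0.12 rad and (z of carrier_a in the frame of base between 0.0055 and 0.0105 m or z of carrier_a in the frame of base between 0.0275 and 0.0325 m or z of carrier_a in the frame of base between 0.0495 and 0.0545 m or z of carrier_a in the frame of base between 0.0715 and 0.0765 m) and (z of carrier_b in the frame of base between 0.0055 and 0.0105 m or z of carrier_b in the frame of base between 0.0275 and 0.0325 m or z of carrier_b in the frame of base between 0.0495 and 0.0545 m or z of carrier_b in the frame of base between 0.0715 and 0.0765 m) and (z of carrier_c in the frame of base between 0.0055 and 0.0105 m or z of carrier_c in the frame of base between 0.0275 and 0.0325 m or z of carrier_c in the frame of base between 0.0495 and 0.0545 m or z of carrier_c in the frame of base between 0.0715 and 0.0765 m) and (z of carrier_d in the frame of base between 0.0055 and 0.0105 m or z of carrier_d in the frame of base between 0.0275 and 0.0325 m or z of carrier_d in the frame of base between 0.0495 and 0.0545 m or z of carrier_d in the frame of base between 0.0715 and 0.0765 m) and (z of cover in the frame of base between 0.0715 and 0.0765 m or z of cover in the frame of base between 0.0935 and 0.0985 m) and x of label in the frame of base below -0.015 m and linear speed of each of carrier_a, carrier_b, carrier_c, carrier_d, cover below 0.02 m/s), for 0.3 s.
2. the scanner is held still, window 30 to 95 mm in front of the label of the closed stack, beam on the label and square to it, for 1.5 s (horizontal distance between each of carrier_a, carrier_b, carrier_c, carrier_d, cover and base below 0.011 m and angle between each of carrier_a, carrier_b, carrier_c, carrier_d, cover's own z axis and vertical below 0.05 rad and angle between the x axis of each of carrier_a, carrier_b, carrier_c, carrier_d, cover and the x axis of base, either way round below 0.12 rad and (z of carrier_a in the frame of base between 0.0055 and 0.0105 m or z of carrier_a in the frame of base between 0.0275 and 0.0325 m or z of carrier_a in the frame of base between 0.0495 and 0.0545 m or z of carrier_a in the frame of base between 0.0715 and 0.0765 m) and (z of carrier_b in the frame of base between 0.0055 and 0.0105 m or z of carrier_b in the frame of base between 0.0275 and 0.0325 m or z of carrier_b in the frame of base between 0.0495 and 0.0545 m or z of carrier_b in the frame of base between 0.0715 and 0.0765 m) and (z of carrier_c in the frame of base between 0.0055 and 0.0105 m or z of carrier_c in the frame of base between 0.0275 and 0.0325 m or z of carrier_c in the frame of base between 0.0495 and 0.0545 m or z of carrier_c in the frame of base between 0.0715 and 0.0765 m) and (z of carrier_d in the frame of base between 0.0055 and 0.0105 m or z of carrier_d in the frame of base between 0.0275 and 0.0325 m or z of carrier_d in the frame of base between 0.0495 and 0.0545 m or z of carrier_d in the frame of base between 0.0715 and 0.0765 m) and (z of cover in the frame of base between 0.0715 and 0.0765 m or z of cover in the frame of base between 0.0935 and 0.0985 m) and x of label in the frame of base below -0.015 m and x of scanner_window in the frame of label between -0.095 and -0.03 m and y of scanner_aim in the frame of label between -0.014 and 0.014 m and z of scanner_aim in the frame of label between -0.012 and 0.012 m and angle between the x axis of scanner and the x axis of cover, either way round below 0.2 rad and linear speed of scanner below 0.03 m/s and angular speed of scanner below 0.3 rad/s), for 1.5 s.
At the end, for the whole second after the job is handed in: Carriers and, on top, the cover are seated on the base: within 11 mm sideways (the play of the pins), 2.5 mm of a seated level, upright (0.05 rad), in line with the base (0.12 rad), label to its front; the scanner lies flat in its cradle (9 mm along, 7 across, 3 high); all at rest (all of step 1 and x of scanner in the frame of cradle between -0.009 and 0.009 m and y of scanner in the frame of cradle between -0.007 and 0.007 m and z of scanner in the frame of cradle between 0.003 and 0.009 m and angle between scanner's own z axis and vertical below 0.08 rad and linear speed of scanner below 0.02 m/s); the robot touches nothing.
It fails at once if the vial is moved more than 30 mm or knocked over (distance of vial from where it was at the start of the episode above 0.03 m or angle between vial's own z axis and vertical above 0.6 rad).
It fails at once if the tally_counter is moved more than 30 mm or knocked over (distance of tally_counter from where it was at the start of the episode above 0.03 m or angle between tally_counter's own z axis and vertical above 0.6 rad).
Of carrier_a, carrier_b, carrier_c, carrier_d only 3 to 4 are there at a start; the rules pass over those that are not, and their reading is None.
At some moment in a run one of carrier_a, carrier_b, carrier_c, carrier_d, cover may be knocked a few centimetres aside while the robot is not near it.
Once in a run the grip may slacken for a moment while it holds something.
It also fails if it takes over 208 s, if anything falls off the work surface, if the arm or the gripper's body presses on something with over 40 N, if the wrist force passes 120 N, or if a joint passes its speed limit or range.

## Working session

There is one attempt and no reset: what is moved stays moved. The work goes in short steps, Python scripts to look and compute and a shell command to move; the robot and the scene stay as the last step left them, time stands still between calls to the robot, and variables do not carry over. Pictures are saved under pics/ and viewed, at most 15 in all, crops included, and the job is handed in when it is done.

```bash
ls; mkdir -p pics; python3 - <<'E'
from workcell import bot
import cv2
for n in ("scene","top"):
    im=bot.capture(n); cv2.imwrite(f"pics/{n}0.png",im[:,:,::-1]); c=bot.calibration(n)
    R=cv2.Rodrigues(c["rvec"])[0]; print(n,c["mtx"],(-R.T@c["tvec"].ravel() if hasattr(c["tvec"],'ravel') else c["tvec"]),R)
o=bot.observe();print(o)
E
```

```text
pics
steer.py
workcell.py
scene [[346.95883482   0.         250.21556615]
 [  0.         346.95883482 191.4106174 ]
 [  0.           0.           1.        ]] [0.30493862 0.50666432 0.58788735] [[-0.89713683 -0.44115308 -0.02301025]
 [-0.26140608  0.57214752 -0.7773764 ]
 [ 0.35610725 -0.69139798 -0.62861471]]
top [[492.69958118   0.         252.0165797 ]
 [  0.         492.69958118 191.72884995]
 [  0.           0.           1.        ]] [ 0.36145039 -0.08445898  1.47339148] [[ 0.01421245 -0.99975244 -0.01711935]
 [-0.98909149 -0.01154631 -0.1468493 ]
 [ 0.14661528  0.01901969 -0.98901072]]
{'time_s': 0.1, 'joint_pos': array([-1.44830731e+00,  3.81124813e-01,  1.29817232e+00, -2.41836211e-05,
        1.46358052e+00, -2.15317681e-01]), 'joint_vel': array([ 0.00036982, -0.00203844, -0.00219846, -0.00160274, -0.00129217,
        0.00018399]), 'tau': array([ 3.74015362e-03, -4.49217045e+01, -2.31654793e+01, -2.34149638e-04,
        3.62091909e-03, -2.41360220e-05]), 'eef_pos': array([ 0.18226137, -0.5188761 ,  0.40417968]), 'orientation': array([-3.09561974e+00, -5.27894208e-01, -5.59032209e-05]), 'ft_force': array([ 0.26840213, -0.16951971,  0.47846753]), 'moment': array([-0.03298606, -0.05875181,  0.00809421]), 'grasp_force': 0.0, 'gripper_width': 0.0854912300996896}
```
View pics/scene0.png

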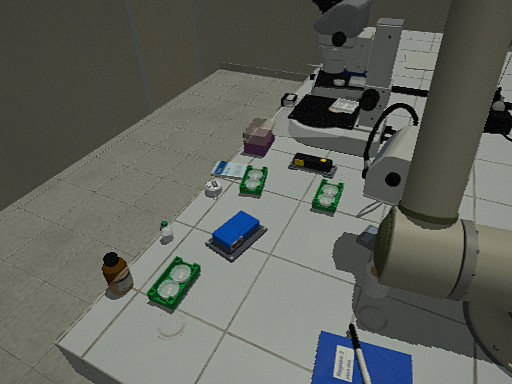

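View pics/top0.png

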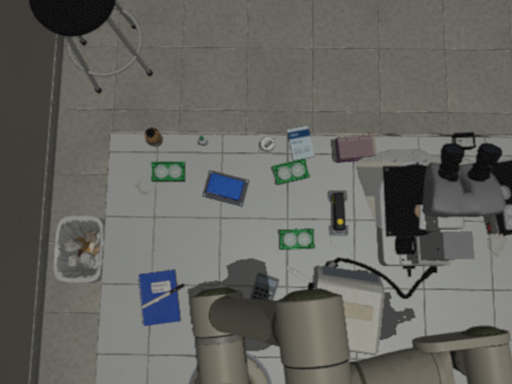

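```bash
cat > h.py <<'E'
from workcell import bot
import numpy as np, cv2
from scipy.spatial.transform import Rotation as Rn
def cam(n):
    c=bot.calibration(n); R=cv2.Rodrigues(np.float64(c["rvec"]))[0]; t=np.ravel(c["tvec"]); return np.array(c["mtx"]),R,-R.T@t
def rays(n,uv):
    K,R,C=cam(n); uv=np.atleast_2d(np.float64(uv)); d=np.c_[uv,np.ones(len(uv))]@np.linalg.inv(K).T@R; return C,d
def plane(n,uv,z):
    C,d=rays(n,uv); return C+d*((z-C[2])/d[:,2])[:,None]
def proj(n,P):
    K,R,C=cam(n); p=(np.atleast_2d(P)-C)@R.T@K.T; return p[:,:2]/p[:,2:]
def tri(u1,u2,n1="top",n2="scene"):
    C1,d1=rays(n1,u1); C2,d2=rays(n2,u2); d1=d1[0];d2=d2[0]
    s=np.linalg.lstsq(np.c_[d1,-d2],C2-C1,rcond=None)[0]; a=C1+s[0]*d1;b=C2+s[1]*d2; return (a+b)/2,np.linalg.norm(a-b)
HSV={"green":((50,120,50),(80,255,255)),"blue":((105,150,60),(125,255,255)),"yellow":((22,140,80),(35,255,255))}
S=4
def blobs(im,color,amin=40):
    big=cv2.resize(im,None,fx=S,fy=S,interpolation=cv2.INTER_CUBIC); h=cv2.cvtColor(big,cv2.COLOR_RGB2HSV)
    m=cv2.inRange(h,*map(np.array,HSV[color])); m=cv2.morphologyEx(m,cv2.MORPH_CLOSE,np.ones((9,9)))
    out=[]
    for c in cv2.findContours(m,cv2.RETR_EXTERNAL,cv2.CHAIN_APPROX_NONE)[0]:
        if cv2.contourArea(c)>amin*S*S: out.append((cv2.convexHull(c)[:,0,:]+.5)/S-.5)
    return out
def cen(h):
    M=cv2.moments(np.float32(h)[:,None]); return np.array([M["m10"],M["m01"]])/M["m00"]
def topbox(h,z):
    "centre, yaw of the long (y) axis' normal, size on plane z"
    P=plane("top",h,z)[:,:2]; o=P.mean(0); q=np.float32((P-o)*1000)
    M=cv2.moments(q[:,None]); c=np.array([M["m10"],M["m01"]])/M["m00"]
    a=.5*np.arctan2(2*M["mu11"],M["mu20"]-M["mu02"])   # long axis
    yaw=(a-np.pi/2+np.pi/2)%np.pi-np.pi/2
    return o+c/1000,yaw,sorted(cv2.minAreaRect(q)[1])
def tool():
    o=bot.observe(); R=Rn.from_rotvec(o["orientation"]).as_matrix(); return o,R
def go(x,y,z,yaw):
    "tool-axes shift for grasp point to x,y,z; closing (tool y) along object x at yaw; then turn"
    o,R=tool(); g=o["eef_pos"]+R[:,2]*.155; d=R.T@(np.array([x,y,z])-g)
    cur=np.arctan2(R[1,1],R[0,1]); t=-((yaw-cur+np.pi/2)%np.pi-np.pi/2)
    print("grasp pt",g.round(4),"tool yaw",round(cur,3),"shift",d.round(4),"turn",round(t,3),"q6",o["joint_pos"][5].round(2),"F",o["ft_force"].round(1),"w",round(o["gripper_width"],4),round(o["grasp_force"],1),"t",o["time_s"])
    return d,t
E
python3 - <<'E'
from h import *
T=bot.capture("top");Sc=bot.capture("scene")
a=cv2.resize(T[120:270,120:370],None,fx=3,fy=3,interpolation=cv2.INTER_CUBIC)
cv2.imwrite("pics/c1.png",a[:,:,::-1])
b=cv2.resize(Sc[110:310,120:385],None,fx=3,fy=3,interpolation=cv2.INTER_CUBIC)
cv2.imwrite("pics/c2.png",b[:,:,::-1])
for col,z in(("green",.019),("blue",.026)):
    sb=[(cen(h),h) for h in blobs(Sc,col)]
    for h in blobs(T,col):
        c,y,s=topbox(h,z); p=proj("scene",[*c,z])[0]
        k=min(sb,key=lambda q:np.linalg.norm(q[0]-p)); X,e=tri(cen(h),k[0])
        print(col,cen(h).round(1),c.round(4),"yaw",round(y,3),np.round(s,1),"tri",X.round(4),"gap",round(e,4))
for n,I in(("top",T),("scene",Sc)): print([ (cen(h).round(1),len(h)) for h in blobs(I,"yellow",3)])
o,R=tool();print(R.round(3));go(.5,0,.1,0)
E
```

```text
green [296.2 238.7] [ 0.4392 -0.1884] yaw 0.045 [55.3 97.6] tri [ 0.4402 -0.1883  0.0175] gap 0.0021
green [167.8 171.1] [0.6371 0.198 ] yaw 0.02 [56.7 97.2] tri [0.6388 0.1993 0.016 ] gap 0.0029
green [290.4 171.2] [ 0.6407 -0.1707] yaw 0.252 [57.3 98.4] tri [ 0.642  -0.1704  0.0175] gap 0.0024
blue [162.4 310.7] [0.2274 0.1962] yaw 0.461 [ 80.3 100.9] tri [0.2323 0.1943 0.0347] gap 0.0085
blue [156.4 284.3] [0.3015 0.2168] yaw 0.414 [ 81.9 102.6] tri [0.3051 0.2173 0.0249] gap 0.0075
blue [224.9 186.4] [0.5913 0.0244] yaw -0.267 [ 59.1 101. ] tri [0.5927 0.0249 0.0239] gap 0.0025
blue [301.5 133.2] [ 0.7564 -0.2034] yaw 0.223 [15.2 43.7] tri [ 0.7652 -0.2046  0.0011] gap 0.0043
[(array([339.7, 221.1]), 19)]
[(array([298.7, 161.8]), 15), (array([323. , 159.8]), 16)]
[[ 0.943  0.331 -0.   ]
 [ 0.331 -0.943  0.001]
 [ 0.    -0.001 -1.   ]]
grasp pt [ 0.1823 -0.5188  0.2494] tool yaw -1.233 shift [ 0.4717 -0.384   0.1498] turn -1.233 q6 -0.22 F [ 0.2 -0.3  1. ] w 0.0854 0.0 t 0.2
```

View pics/c1.png

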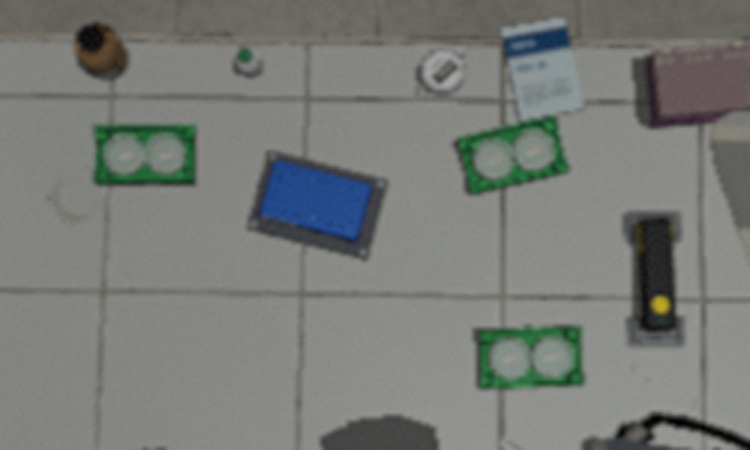

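View pics/c2.png

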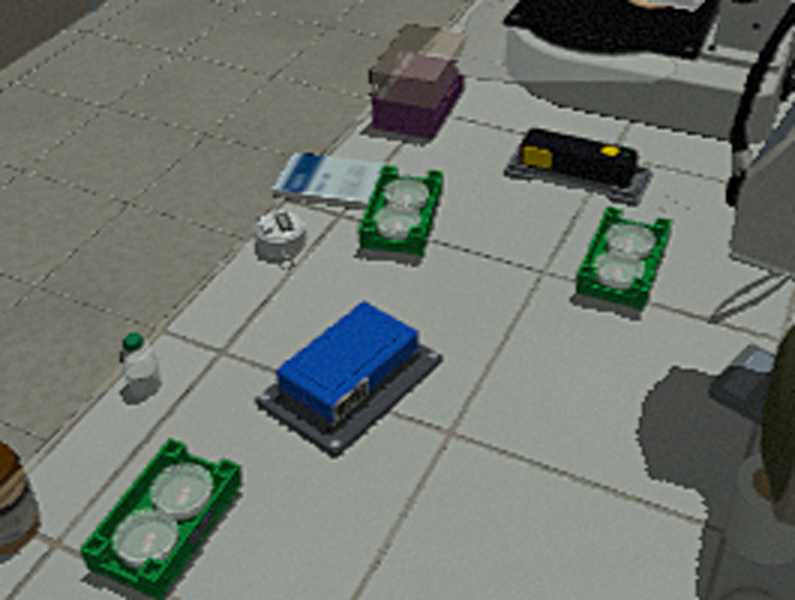

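The pictures show three carriers (top-view px (168,171), (290,171), (296,239)), the cover on the base at (226,187) with its label on the robot side, and the scanner at (339,212) with its head away from the robot. I saw no fourth carrier. I'll move in over the cover first.

Careful with the scale: shifts go in units of 50 mm and turns go in units of 0.25 rad. That gives: -0.0445 m is -0.89, -0.04 m is -0.8.

```bash
echo '[[0, 0, -0.8, 0], [0, 0, -0.8, 0], [0.63, -0.89, 0, 0], [0.63, -0.89, 0, 0], [0.63, -0.89, 0, 0]]' | python3 steer.py 0.085 60
echo '[[0.63, -0.89, 0, 0], [0.63, -0.89, 0, 0], [0.63, -0.89, 0, 0], [0.63, -0.89, 0, 0], [0.63, -0.89, 0, 0]]' | python3 steer.py
echo '[[0, 0, 0, -0.64], [0, 0, 0, -0.64], [0, 0, 0, -0.64], [0, 0, 0, -0.64], [0, 0, 0, -0.64]]' | python3 steer.py
echo '[[0, 0, 0, -0.664], [0, 0, 0, 0]]' | python3 steer.py
python3 -c "
from h import *
go(.592,.0247,.1,-.267)"
```

```text
time_s: 0.82
eef_pos: [0.2274, -0.3599, 0.4845]
orientation: [-3.097, -0.527, -0.0]
ft_force: [0.5, -0.4, 0.3]
gripper_width: 0.0849
grasp_force: 0.0
time_s: 1.45
eef_pos: [0.3019, -0.0978, 0.4848]
orientation: [3.097, 0.527, 0.001]
ft_force: [0.6, -0.5, -0.2]
gripper_width: 0.0848
grasp_force: 0.0
time_s: 2.08
eef_pos: [0.302, -0.0994, 0.4847]
orientation: [-2.642, -1.699, 0.0]
ft_force: [0.0, -0.1, -0.7]
gripper_width: 0.085
grasp_force: 0.0
time_s: 2.33
eef_pos: [0.302, -0.0994, 0.4847]
orientation: [-2.499, -1.904, 0.0]
ft_force: [0.4, 0.7, -0.0]
gripper_width: 0.0851
grasp_force: 0.0
grasp pt [ 0.302  -0.0994  0.3297] tool yaw -0.268 shift [0.1966 0.2467 0.2297] turn -0.001 q6 -0.43 F [ 0.4  0.7 -0. ] w 0.0851 0.0 t 2.325
```

```bash
echo '[[0.8, 0.98, 0, 0], [0.8, 0.98, 0, 0], [0.8, 0.98, 0, 0], [0.8, 0.98, 0, 0], [0.74, 1.02, 0, 0]]' | python3 steer.py
echo '[[0, 0, 1.2, 0], [0, 0, 1.2, 0], [0, 0, 1.2, 0], [0, 0, 1, 0], [0, 0, 0, 0]]' | python3 steer.py
python3 - <<'E'
from h import *
go(.592,.0247,.034,-.267)
T=bot.capture("top");Sc=bot.capture("scene")
cv2.imwrite("pics/c3.png",np.hstack([cv2.resize(T,(400,300)),cv2.resize(Sc,(400,300))])[:,:,::-1])
for h in blobs(T,"green"): print(topbox(h,.019))
E
```

```text
time_s: 2.95
eef_pos: [0.5908, 0.0253, 0.4846]
orientation: [2.501, 1.901, -0.0]
ft_force: [0.4, -0.2, 0.6]
gripper_width: 0.0852
grasp_force: 0.0
time_s: 3.58
eef_pos: [0.5886, 0.024, 0.2518]
orientation: [-2.496, -1.899, 0.008]
ft_force: [0.9, 0.6, 0.5]
gripper_width: 0.0851
grasp_force: 0.0
grasp pt [0.5874 0.0242 0.0968] tool yaw -0.27 shift [0.0018 0.0047 0.0628] turn -0.003 q6 0.11 F [0.9 0.6 0.5] w 0.0851 0.0 t 3.575
(array([ 0.43918048, -0.18829083]), np.float64(0.04446531394526598), [55.24470520019531, 97.56761169433594])
(array([0.6374867 , 0.19879504]), np.float64(0.06033871799485624), [56.589752197265625, 98.51297760009766])
(array([ 0.64057674, -0.17069786]), np.float64(0.2490245801268154), [56.95656204223633, 98.2291488647461])
```

View pics/c3.png

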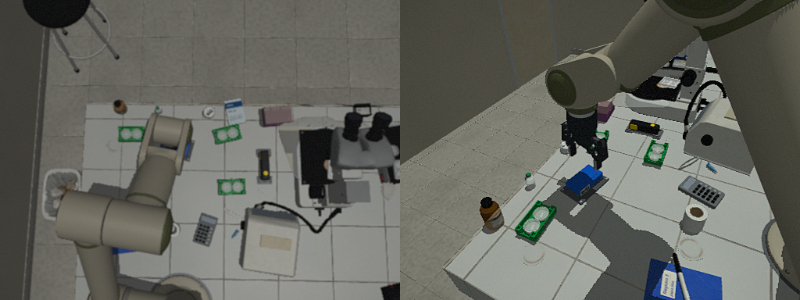

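The arm stands over the cover with nothing else close. The area it hid before holds only a calculator, a roll of tape and a pen, so there are three carriers. Next I'll grasp the cover.

```bash
echo '[[0, 0, 0, 0], [0, 0, 0, 0], [0, 0, 0, 0]]' | python3 steer.py
python3 -c "
from h import *
go(.592,.0247,.034,-.267)"
```

```text
time_s: 4.05
eef_pos: [0.5891, 0.0239, 0.2556]
orientation: [2.497, 1.905, 0.002]
ft_force: [0.2, -0.2, -0.7]
gripper_width: 0.0848
grasp_force: 0.0
grasp pt [0.5893 0.0239 0.1006] tool yaw -0.267 shift [0.0015 0.0023 0.0666] turn -0.0 q6 0.11 F [ 0.2 -0.2 -0.7] w 0.0848 0.0 t 4.05
```

To row units: 0.03 m is 0.6, 0.025 m is 0.5.

```bash
echo '[[0.03, 0.04, 0.6, 0], [0, 0, 0.5, 0], [0, 0, 0.23, 0], [0, 0, 0, 0], [0, 0, 0, 0]]' | python3 steer.py
echo '[[0, 0, 0, 0], [0, 0, 0, 0], [0, 0, 0, 0], [0, 0, 0, 0], [0, 0, 0, 0]]' | python3 steer.py 0.04 50
python3 -c "
from h import *
go(.592,.0247,.034,-.267)"
```

```text
time_s: 4.68
eef_pos: [0.5916, 0.0249, 0.1892]
orientation: [2.496, 1.905, 0.002]
ft_force: [-0.1, -0.2, -0.1]
gripper_width: 0.085
grasp_force: 0.0
time_s: 5.3
eef_pos: [0.5915, 0.0249, 0.1893]
orientation: [2.496, 1.905, 0.002]
ft_force: [-1.6, -0.1, 6.1]
gripper_width: 0.0571
grasp_force: 53.9
grasp pt [0.5917 0.0248 0.0343] tool yaw -0.267 shift [-0.      0.0003  0.0003] turn 0.0 q6 0.11 F [-1.6 -0.1  6.1] w 0.0571 53.9 t 5.3
```

To row units: -0.05 m is -1, -0.03 m is -0.6.

```bash
echo '[[0, 0, -0.4, 0], [0, 0, -0.6, 0], [0, 0, -0.6, 0], [0, 0, 0, 0], [0, -1, 0, 0]]' | python3 steer.py
echo '[[0, -1, 0, 0], [0, -1, 0, 0], [0, 0, 0, 0], [0, 0, 0.8, 0], [0, 0, 0.7, 0]]' | python3 steer.py
echo '[[0, 0, 0.18, 0], [0, 0, 0.05, 0], [0, 0, 0, 0], [0, 0, 0, 0]]' | python3 steer.py
python3 -c "
from h import *
go(.446,.064,.0265,-.267)"
```

```text
time_s: 5.92
eef_pos: [0.5438, 0.0375, 0.2672]
orientation: [2.498, 1.904, 0.001]
ft_force: [-0.7, 0.2, -1.6]
gripper_width: 0.0567
grasp_force: 54.0
time_s: 6.55
eef_pos: [0.4471, 0.0643, 0.1918]
orientation: [2.497, 1.905, 0.001]
ft_force: [0.9, -0.6, -1.7]
gripper_width: 0.0568
grasp_force: 54.2
time_s: 7.05
eef_pos: [0.4469, 0.0644, 0.1825]
orientation: [2.496, 1.905, 0.002]
ft_force: [-0.8, 0.8, -1.7]
gripper_width: 0.0567
grasp_force: 54.0
grasp pt [0.4472 0.0644 0.0275] tool yaw -0.267 shift [-0.0007 -0.001   0.001 ] turn 0.0 q6 0.15 F [-0.8  0.8 -1.7] w 0.0567 54.0 t 7.05
```

```bash
echo '[[0, 0, 0.02, 0], [0, 0, 0, 0], [0, 0, 0, 0]]' | python3 steer.py
echo '[[0, 0, 0, 0], [0, 0, 0, 0], [0, 0, 0, 0], [0, 0, -0.8, 0], [0, 0, -1, 0]]' | python3 steer.py 0.085
echo '[[-0.98, 0.236, 0, 0], [-0.98, 0.236, 0, 0], [-0.98, 0.236, 0, 0], [-0.98, 0.236, 0, 0], [-0.98, 0.236, 0, 0]]' | python3 steer.py
echo '[[0, 0, 0, -0.624], [0, 0, 0, -0.624], [0, 0, 0, 0]]' | python3 steer.py
python3 - <<'E'
from h import *
T=bot.capture("top");Sc=bot.capture("scene")
cv2.imwrite("pics/c4.png",np.hstack([cv2.resize(T[140:240,150:290],(560,400),interpolation=2)])[:,:,::-1])
b=cv2.resize(Sc[190:280,180:290],(660,540),interpolation=2);cv2.imwrite("pics/c5.png",b[:,:,::-1])
for h in blobs(T,"green"): print(topbox(h,.019))
for h in blobs(T,"blue"): print("b",topbox(h,.018))
go(.439,-.188,.026,.045)
E
```

```text
time_s: 7.42
eef_pos: [0.4469, 0.0644, 0.1811]
orientation: [2.497, 1.906, 0.001]
ft_force: [-0.1, -0.3, 4.3]
gripper_width: 0.0568
grasp_force: 54.6
time_s: 8.05
eef_pos: [0.4465, 0.0644, 0.2712]
orientation: [-2.496, -1.905, 0.003]
ft_force: [0.4, -1.1, 0.2]
gripper_width: 0.0849
grasp_force: 0.0
time_s: 8.68
eef_pos: [0.4386, -0.1891, 0.2707]
orientation: [-2.497, -1.906, -0.0]
ft_force: [0.8, 0.3, 0.4]
gripper_width: 0.0852
grasp_force: 0.0
time_s: 9.05
eef_pos: [0.4389, -0.1875, 0.2706]
orientation: [-2.172, -2.269, 0.0]
ft_force: [-0.4, 0.7, -0.4]
gripper_width: 0.0845
grasp_force: 0.0
(array([0.63709301, 0.1981502 ]), np.float64(0.018609762098397375), [56.722389221191406, 97.84785461425781])
(array([ 0.64057132, -0.17077014]), np.float64(0.25024706475125), [56.798301696777344, 98.17448425292969])
b (array([0.44590259, 0.06500778]), np.float64(-0.2479692582173001), [53.756290435791016, 97.17144775390625])
b (array([ 0.75680378, -0.19501909]), np.float64(0.20174364469189232), [15.229609489440918, 59.91735076904297])
grasp pt [ 0.4389 -0.1873  0.1157] tool yaw 0.042 shift [-0.0007  0.0001  0.0897] turn -0.003 q6 -0.69 F [-1.  -0.6 -0.5] w 0.0849 0.0 t 9.15
```

View pics/c4.png

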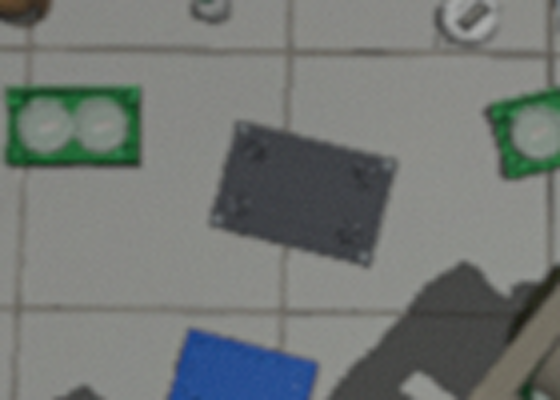

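View pics/c5.png

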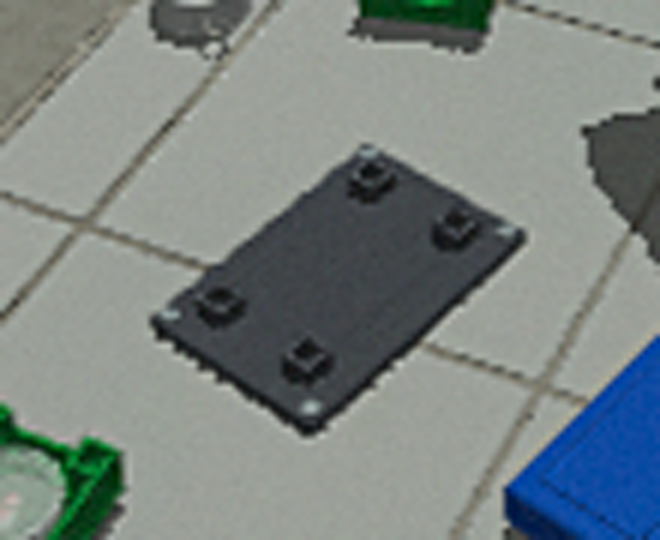

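The parked cover and the bare base are in view. The plate corners in the top crop are at (238,122), (397,158), (372,266) and (212,225), and the four posts are clear. I'll measure the base from both views.

```bash
python3 - <<'E'
from h import *
tp=np.array([[256,148],[368,174],[236,207],[350,235]])/4+[150,140]-.375
sp=np.array([[222,302],[372,178],[308,358],[458,226]])/6+[180,190]-.42
X=np.array([tri(a,b)[0] for a,b in zip(tp,sp)]);print("posts tri",X.round(4),X.mean(0).round(4))
Z=plane("top",tp,.016);W=plane("scene",sp,.016);print(Z.mean(0).round(4),W.mean(0).round(4))
T=bot.capture("top"); big=cv2.resize(T,None,fx=4,fy=4,interpolation=2); g=cv2.cvtColor(big,cv2.COLOR_RGB2GRAY)
m=np.uint8(g<110)*255; r=np.zeros_like(m); r[165*4:210*4,198*4:253*4]=255; m&=r
c=max(cv2.findContours(m,0,1)[0],key=cv2.contourArea); h=(cv2.convexHull(c)[:,0]+.5)/4-.5
for z in(.004,.006): print(topbox(h,z))
E
```

```text
posts tri [[ 0.6234  0.0604  0.0112]
 [ 0.6043 -0.0246  0.0098]
 [ 0.5781  0.0741  0.0152]
 [ 0.5584 -0.0117  0.0132]] [0.5911 0.0245 0.0123]
[0.5898 0.024  0.016 ] [0.5899 0.0278 0.016 ]
(array([0.59042289, 0.02493159]), np.float64(-0.25654197659523126), [90.1218490600586, 128.54698181152344])
(array([0.59011123, 0.0247827 ]), np.float64(-0.25654195987939454), [89.99917602539062, 128.37200927734375])
```

```bash
echo '[[-0.014, 0, 0.8, 0], [0, 0, 0.7, 0], [0, 0, 0.29, 0], [0, 0, 0, 0], [0, 0, 0, 0]]' | python3 steer.py
echo '[[0, 0, 0, 0], [0, 0, 0, 0], [0, 0, 0, 0], [0, 0, 0, 0], [0, 0, 0, 0]]' | python3 steer.py 0.04 50
echo '[[0, 0, -0.4, 0], [0, 0, -0.8, 0], [0, 0, -0.8, 0], [0, 0, 0, 0], [0, 0, 0, 0]]' | python3 steer.py
python3 - <<'E'
from h import *
go(.592,.0247,.126,-.267)
E
```

```text
time_s: 9.82
eef_pos: [0.4392, -0.1882, 0.1819]
orientation: [2.171, 2.269, 0.0]
ft_force: [-0.4, -0.6, 0.2]
gripper_width: 0.0849
grasp_force: 0.0
time_s: 10.45
eef_pos: [0.439, -0.1882, 0.1821]
orientation: [2.169, 2.27, -0.0]
ft_force: [-1.6, -0.0, 6.6]
gripper_width: 0.0571
grasp_force: 51.8
time_s: 11.08
eef_pos: [0.4387, -0.1879, 0.2806]
orientation: [-2.17, -2.27, 0.0]
ft_force: [-0.3, 0.3, -1.7]
gripper_width: 0.0567
grasp_force: 55.0
grasp pt [ 0.4385 -0.1878  0.1256] tool yaw 0.045 shift [ 0.2054  0.1628 -0.0004] turn 0.312 q6 -0.7 F [-0.3  0.3 -1.7] w 0.0567 55.0 t 11.075
```

```bash
echo '[[0.82, 0.65, 0, 0], [0.82, 0.65, 0, 0], [0.82, 0.65, 0, 0], [0.82, 0.65, 0, 0], [0.82, 0.65, 0, 0]]' | python3 steer.py
echo '[[0, 0, 0, 0.6], [0, 0, 0, 0.628], [0, 0, 0.8, 0], [0, 0, 0.4, 0], [0, 0, 0, 0]]' | python3 steer.py
echo '[[0, 0, 0, 0], [0, 0, 0, 0]]' | python3 steer.py
python3 - <<'E'
from h import *
go(.591,.0247,.034,-.262)
T=bot.capture("top");Sc=bot.capture("scene")
b=np.hstack([cv2.resize(T[150:225,180:280],(400,300),interpolation=2),cv2.resize(Sc[180:270,180:300],(400,300),interpolation=2)]);cv2.imwrite("pics/c6.png",b[:,:,::-1])
E
```

```text
time_s: 11.7
eef_pos: [0.5928, 0.0255, 0.2794]
orientation: [-2.169, -2.269, 0.003]
ft_force: [0.2, -1.1, -0.6]
gripper_width: 0.0564
grasp_force: 54.9
time_s: 12.32
eef_pos: [0.5916, 0.024, 0.2185]
orientation: [-2.489, -1.909, 0.006]
ft_force: [0.1, -0.4, -1.1]
gripper_width: 0.0567
grasp_force: 54.9
time_s: 12.58
eef_pos: [0.5922, 0.0239, 0.222]
orientation: [2.492, 1.912, 0.002]
ft_force: [-0.1, -0.4, -1.4]
gripper_width: 0.0567
grasp_force: 54.9
grasp pt [0.5924 0.0239 0.067 ] tool yaw -0.262 shift [ 0.0004 -0.0016  0.033 ] turn -0.0 q6 0.1 F [-0.1 -0.4 -1.4] w 0.0567 54.9 t 12.575
```

View pics/c6.png

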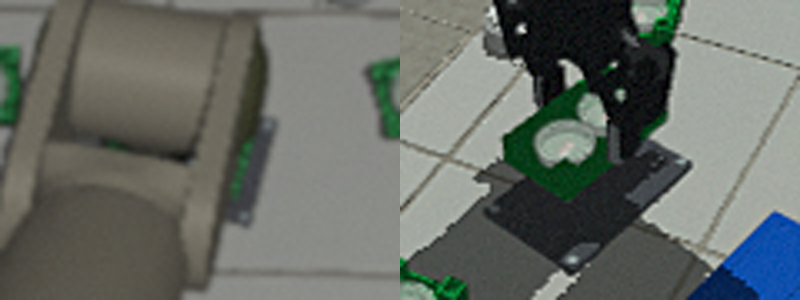

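The carrier is held level and in line over the base. I'll lower it slowly and watch the force.

```bash
echo '[[0.008, -0.024, 0.28, 0], [0, 0, 0.16, 0], [0, 0, 0, 0], [0, 0, 0, 0]]' | python3 steer.py
echo '[[0, 0, 0.08, 0], [0, 0, 0.04, 0], [0, 0, 0, 0]]' | python3 steer.py
echo '[[0, 0, 0.06, 0], [0, 0, 0.04, 0], [0, 0, 0, 0], [0, 0, 0, 0]]' | python3 steer.py
python3 -c "
from h import *
go(.591,.0247,.034,-.262)"
```

```text
time_s: 13.18
eef_pos: [0.5911, 0.0247, 0.1992]
orientation: [-2.493, -1.912, 0.0]
ft_force: [-0.4, -0.0, -1.6]
gripper_width: 0.0566
grasp_force: 54.9
time_s: 13.55
eef_pos: [0.5912, 0.0249, 0.1932]
orientation: [2.492, 1.912, 0.001]
ft_force: [2.8, 3.1, -3.8]
gripper_width: 0.0568
grasp_force: 54.8
time_s: 14.05
eef_pos: [0.5911, 0.025, 0.1905]
orientation: [2.491, 1.912, 0.003]
ft_force: [-4.2, 5.4, 18.3]
gripper_width: 0.0568
grasp_force: 57.4
grasp pt [0.5914 0.0251 0.0355] tool yaw -0.262 shift [-0.0005 -0.0003  0.0015] turn 0.0 q6 0.1 F [-4.2  5.4 18.3] w 0.0568 57.4 t 14.05
```

```bash
echo '[[0, 0, 0, 0], [0, 0, 0, 0], [0, 0, 0, 0], [0, 0, -0.8, 0], [0, 0, -1, 0]]' | python3 steer.py 0.085
echo '[[0.72, 0, 0, 0], [0.72, 0, 0, 0], [0.72, 0, 0, 0], [0.72, 0, 0, 0], [0.7, 0, 0, 0]]' | python3 steer.py
echo '[[0, 0, 0, -0.56], [0, 0, 0, -0.564], [0, 0, 0, 0], [0, 0, 0, 0]]' | python3 steer.py
python3 - <<'E'
from h import *
T=bot.capture("top");Sc=bot.capture("scene")
go(.6371,.198,.027,.019)
for h in blobs(T,"green"): print("g.019",topbox(h,.019),"g.027",topbox(h,.027))
for h in blobs(Sc,"green"): print(cen(h))
print(proj("scene",[[.591,.025,.027],[.637,.198,.019]]))
E
```

```text
time_s: 14.68
eef_pos: [0.5909, 0.0245, 0.2782]
orientation: [-2.491, -1.911, 0.003]
ft_force: [0.7, -0.6, 0.7]
gripper_width: 0.0854
grasp_force: 0.0
time_s: 15.3
eef_pos: [0.6377, 0.1986, 0.2779]
orientation: [-2.493, -1.912, 0.001]
ft_force: [0.6, 0.5, 0.5]
gripper_width: 0.0851
grasp_force: 0.0
time_s: 15.8
eef_pos: [0.6374, 0.1974, 0.2781]
orientation: [-2.203, -2.239, 0.0]
ft_force: [0.4, 0.2, -0.8]
gripper_width: 0.085
grasp_force: 0.0
grasp pt [0.6374 0.1974 0.1232] tool yaw 0.017 shift [ 0.0006 -0.0003  0.0962] turn -0.002 q6 0.11 F [ 0.2  0.2 -0.2] w 0.0853 0.0 t 15.9
g.019 (array([0.59142368, 0.02502381]), np.float64(-0.2490392937487882), [60.00309753417969, 103.10076141357422]) g.027 (array([0.5901587 , 0.02442159]), np.float64(-0.2490393079296469), [59.67304611206055, 102.53365325927734])
g.019 (array([0.63783259, 0.167855  ]), np.float64(-1.5270749095717273), [37.07587814331055, 56.73904037475586]) g.027 (array([0.63631232, 0.16646712]), np.float64(-1.527074874058701), [36.87193298339844, 56.42694091796875])
g.019 (array([ 0.64058301, -0.17073794]), np.float64(0.24877164395844886), [56.956573486328125, 98.4192123413086]) g.027 (array([ 0.63904762, -0.17026336]), np.float64(0.24877164016124675), [56.643280029296875, 97.87785339355469])
[173.68609945 282.4186427 ]
[235.86636642 229.45206669]
[253.21390278 179.58655578]
[[236.45024502 229.15197273]
 [175.39142617 281.43111691]]
```

To row units: 0.05 m is 1, 0.036 m is 0.72.

```bash
echo '[[0.012, 0, 1, 0], [0, 0, 0.72, 0], [0, 0, 0.21, 0], [0, 0, 0, 0], [0, 0, 0, 0]]' | python3 steer.py
echo '[[0, 0, 0, 0], [0, 0, 0, 0], [0, 0, 0, 0], [0, 0, 0, 0], [0, 0, 0, 0]]' | python3 steer.py 0.04 50
python3 -c "
from h import *
go(.5908,.025,.115,-.257)"
echo '[[0, 0, -0.4, 0], [0, 0, -0.8, 0], [0, 0, -0.8, 0], [0, 0, 0, 0], [0, 0, 0, 0]]' | python3 steer.py
python3 -c "
from h import *
go(.5908,.025,.126,-.257)"
```

```text
time_s: 16.52
eef_pos: [0.6378, 0.1982, 0.1835]
orientation: [2.199, 2.241, 0.004]
ft_force: [0.7, 0.0, 0.5]
gripper_width: 0.0853
grasp_force: 0.0
time_s: 17.15
eef_pos: [0.6375, 0.1983, 0.183]
orientation: [2.199, 2.242, 0.002]
ft_force: [-1.2, 0.3, 5.5]
gripper_width: 0.0569
grasp_force: 52.4
grasp pt [0.6378 0.1983 0.028 ] tool yaw 0.019 shift [-0.1723 -0.0501 -0.0871] turn 0.276 q6 0.11 F [-1.2  0.3  5.5] w 0.0569 52.4 t 17.15
time_s: 17.77
eef_pos: [0.6371, 0.1981, 0.2808]
orientation: [-2.2, -2.242, 0.002]
ft_force: [0.8, -1.5, -2.1]
gripper_width: 0.0567
grasp_force: 54.4
grasp pt [0.6368 0.1981 0.1259] tool yaw 0.019 shift [-0.1722 -0.0493 -0.    ] turn 0.276 q6 0.11 F [ 0.8 -1.5 -2.1] w 0.0567 54.4 t 17.775
```

To row units: -0.0345 m is -0.69, -0.0342 m is -0.684.

```bash
echo '[[-0.69, -0.2, 0, 0], [-0.69, -0.2, 0, 0], [-0.69, -0.2, 0, 0], [-0.69, -0.2, 0, 0], [-0.684, -0.186, 0, 0]]' | python3 steer.py
echo '[[0, 0, 0, 0.552], [0, 0, 0, 0.552], [0, 0, 0.6, 0], [0, 0, 0.2, 0], [0, 0, 0, 0]]' | python3 steer.py
echo '[[0, 0, 0, 0], [0, 0, 0, 0], [0, 0, 0, 0]]' | python3 steer.py
python3 -c "
from h import *
go(.5908,.025,.058,-.257)"
```

```text
time_s: 18.4
eef_pos: [0.5908, 0.024, 0.2802]
orientation: [-2.199, -2.241, 0.003]
ft_force: [1.1, 0.9, -0.7]
gripper_width: 0.0568
grasp_force: 54.3
time_s: 19.02
eef_pos: [0.5913, 0.0251, 0.2407]
orientation: [-2.486, -1.917, 0.003]
ft_force: [0.6, 0.0, -1.3]
gripper_width: 0.0568
grasp_force: 54.3
time_s: 19.4
eef_pos: [0.5914, 0.0251, 0.2422]
orientation: [2.487, 1.918, 0.001]
ft_force: [-0.4, -0.1, -1.8]
gripper_width: 0.057
grasp_force: 54.3
grasp pt [0.5915 0.025  0.0872] tool yaw -0.257 shift [-0.0002 -0.0007  0.0292] turn 0.0 q6 0.1 F [-0.4 -0.1 -1.8] w 0.057 54.3 t 19.4
```

```bash
echo '[[0, -0.012, 0.24, 0], [0, 0, 0.14, 0], [0, 0, 0, 0], [0, 0, 0, 0]]' | python3 steer.py
echo '[[0, 0, 0.08, 0], [0, 0, 0.06, 0], [0, 0, 0, 0]]' | python3 steer.py
echo '[[0, 0, 0.05, 0], [0, 0, 0.03, 0], [0, 0, 0, 0], [0, 0, 0, 0]]' | python3 steer.py
python3 -c "
from h import *
go(.5908,.025,.058,-.257)"
```

```text
time_s: 19.9
eef_pos: [0.5909, 0.0252, 0.2227]
orientation: [2.488, 1.918, 0.0]
ft_force: [1.1, 0.3, -2.0]
gripper_width: 0.0575
grasp_force: 54.4
time_s: 20.27
eef_pos: [0.5907, 0.0252, 0.2154]
orientation: [-2.487, -1.918, 0.001]
ft_force: [-0.5, 0.1, -0.5]
gripper_width: 0.0566
grasp_force: 54.4
time_s: 20.78
eef_pos: [0.5907, 0.0252, 0.2133]
orientation: [2.487, 1.918, 0.001]
ft_force: [-4.3, -0.0, 11.0]
gripper_width: 0.0568
grasp_force: 55.9
grasp pt [0.5909 0.0252 0.0583] tool yaw -0.257 shift [-0.0002 -0.0001  0.0003] turn 0.0 q6 0.1 F [-4.3 -0.  11. ] w 0.0568 55.9 t 20.775
```

To row units: -0.05 m is -1, -0.04 m is -0.8.

```bash
echo '[[0, 0, 0, 0], [0, 0, 0, 0], [0, 0, 0, 0], [0, 0, -0.8, 0], [0, 0, -1, 0]]' | python3 steer.py 0.085
echo '[[-0.884, 0.49, 0, 0], [-0.884, 0.49, 0, 0], [-0.884, 0.49, 0, 0], [-0.884, 0.49, 0, 0], [0, 0, 0, 0]]' | python3 steer.py
echo '[[0, 0, 0, -0.676], [0, 0, 0, -0.676], [0, 0, 0, -0.672], [0, 0, 0, 0], [0, 0, 0, 0]]' | python3 steer.py
python3 - <<'E'
from h import *
T=bot.capture("top");Sc=bot.capture("scene")
go(.6405,-.1708,.0275,.25)
for h in blobs(T,"green"): print("g.019",topbox(h,.019),"g.038",topbox(h,.038))
for h in blobs(T,"blue"): print("b.018",topbox(h,.018))
for h in blobs(Sc,"green"): print(cen(h))
print(proj("scene",[[.5905,.0247,.038],[.641,-.171,.019]]))
E
```

```text
time_s: 21.4
eef_pos: [0.5907, 0.0251, 0.3018]
orientation: [-2.486, -1.917, 0.003]
ft_force: [-0.1, -0.5, 0.5]
gripper_width: 0.0852
grasp_force: 0.0
time_s: 22.02
eef_pos: [0.6408, -0.1741, 0.3009]
orientation: [2.492, 1.913, -0.001]
ft_force: [-0.3, 1.2, -0.4]
gripper_width: 0.0851
grasp_force: 0.0
time_s: 22.65
eef_pos: [0.6406, -0.1702, 0.3017]
orientation: [-1.932, -2.477, -0.0]
ft_force: [-0.0, 0.2, 0.5]
gripper_width: 0.0851
grasp_force: 0.0
grasp pt [ 0.6406 -0.1704  0.1467] tool yaw 0.247 shift [-0.0004 -0.0002  0.1192] turn -0.003 q6 -0.69 F [ 0.2 -0.4 -0.7] w 0.0849 0.0 t 22.75
g.019 (array([0.59464684, 0.02786965]), np.float64(-0.23548619514114844), [62.139404296875, 105.97138977050781]) g.038 (array([0.59160039, 0.0264022 ]), np.float64(-0.23548620857739944), [61.32762908935547, 104.58699798583984])
b.018 (array([0.31023854, 0.2602209 ]), np.float64(-1.5679723560737544), [17.805992126464844, 54.5947380065918])
b.018 (array([0.46209313, 0.04248835]), np.float64(-0.37479082086974413), [12.83720588684082, 47.08066940307617])
[235.53439413 225.89955129]
[253.20579167 179.6398    ]
[[236.47452673 225.66583377]
 [254.08598926 179.18300764]]
```

```bash
echo '[[-0.008, 0, 1.2, 0], [0, 0, 0.8, 0], [0, 0, 0.37, 0], [0, 0, 0, 0], [0, 0, 0, 0]]' | python3 steer.py
echo '[[0, 0, 0, 0], [0, 0, 0, 0], [0, 0, 0, 0], [0, 0, 0, 0], [0, 0, 0, 0]]' | python3 steer.py 0.04 50
python3 -c "
from h import *
go(.5908,.025,.115,-.257)"
echo '[[0, 0, -0.4, 0], [0, 0, -1, 0], [0, 0, -1, 0], [0, 0, 0, 0], [0, 0, 0, 0]]' | python3 steer.py
python3 -c "
from h import *
go(.5907,.0251,.146,-.255)"
```

```text
time_s: 23.38
eef_pos: [0.6412, -0.1713, 0.1851]
orientation: [1.927, 2.477, 0.001]
ft_force: [0.2, 0.3, 0.3]
gripper_width: 0.0846
grasp_force: 0.0
time_s: 24.0
eef_pos: [0.641, -0.1712, 0.1848]
orientation: [1.927, 2.478, 0.001]
ft_force: [-0.8, -0.2, 5.6]
gripper_width: 0.0571
grasp_force: 52.4
grasp pt [ 0.6414 -0.1714  0.0298] tool yaw 0.249 shift [ 0.2026 -0.0005 -0.0855] turn 0.506 q6 -0.69 F [-0.8 -0.2  5.6] w 0.0571 52.4 t 24.0
time_s: 24.62
eef_pos: [0.6404, -0.171, 0.3024]
orientation: [-1.928, -2.479, 0.001]
ft_force: [0.2, 0.1, -1.7]
gripper_width: 0.0566
grasp_force: 54.5
grasp pt [ 0.6402 -0.1709  0.1474] tool yaw 0.249 shift [0.2021 0.0003 0.0016] turn 0.504 q6 -0.69 F [ 0.2  0.1 -1.7] w 0.0566 54.5 t 24.625
```

Careful with the scale: shifts go in units of 50 mm and turns go in units of 0.25 rad. That gives: 0.0506 m is 1.012, 0.0505 m is 1.01.

```bash
echo '[[1.01, 0, 0, 0], [1.01, 0, 0, 0], [1.01, 0, 0, 0], [1.012, 0, 0, 0], [0, 0, 0, 0]]' | python3 steer.py
echo '[[0, 0, 0, 0.672], [0, 0, 0, 0.672], [0, 0, 0, 0.672], [0, 0, 0.6, 0], [0, 0, 0, 0]]' | python3 steer.py
echo '[[0, 0, 0, 0], [0, 0, 0, 0], [0, 0, 0, 0]]' | python3 steer.py
python3 - <<'E'
from h import *
go(.5907,.0251,.0818,-.255)
T=bot.capture("top");Sc=bot.capture("scene")
b=np.hstack([cv2.resize(T[130:255,140:310],(400,300),interpolation=2),cv2.resize(Sc[160:280,160:320],(400,300),interpolation=2)]);cv2.imwrite("pics/c7.png",b[:,:,::-1])
E
```

```text
time_s: 25.25
eef_pos: [0.5899, 0.0277, 0.3017]
orientation: [-1.921, -2.481, 0.002]
ft_force: [0.3, -1.5, -1.8]
gripper_width: 0.0568
grasp_force: 54.4
time_s: 25.88
eef_pos: [0.5907, 0.0239, 0.2704]
orientation: [-2.483, -1.917, 0.007]
ft_force: [1.7, 0.0, -1.4]
gripper_width: 0.0567
grasp_force: 54.4
time_s: 26.25
eef_pos: [0.591, 0.0247, 0.2739]
orientation: [2.485, 1.921, 0.001]
ft_force: [0.0, 0.1, -1.4]
gripper_width: 0.0565
grasp_force: 54.4
grasp pt [0.5912 0.0247 0.1189] tool yaw -0.255 shift [ 0.0003 -0.0006  0.0371] turn 0.0 q6 0.1 F [ 0.   0.1 -1.4] w 0.0565 54.4 t 26.25
```

View pics/c7.png

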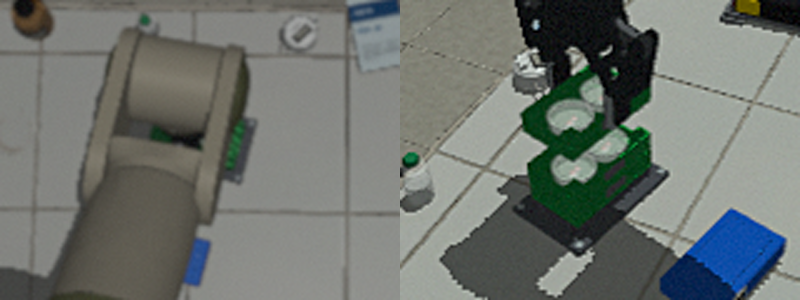

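Two carriers are seated on the base, and the third is held level and in line above them. I'll lower it.

To row units: 0.018 m is 0.36, 0.009 m is 0.18.

```bash
echo '[[0.006, -0.01, 0.36, 0], [0, 0, 0.18, 0], [0, 0, 0, 0], [0, 0, 0, 0]]' | python3 steer.py
echo '[[0, 0, 0.08, 0], [0, 0, 0.06, 0], [0, 0, 0, 0]]' | python3 steer.py
echo '[[0, 0, 0.05, 0], [0, 0, 0.024, 0], [0, 0, 0, 0], [0, 0, 0, 0]]' | python3 steer.py
python3 -c "
from h import *
go(.5907,.0251,.0818,-.255)"
```

```text
time_s: 26.85
eef_pos: [0.5907, 0.0252, 0.2468]
orientation: [2.485, 1.921, 0.001]
ft_force: [0.6, -0.6, -2.0]
gripper_width: 0.0568
grasp_force: 54.5
time_s: 27.22
eef_pos: [0.5905, 0.0252, 0.239]
orientation: [-2.486, -1.921, 0.001]
ft_force: [0.1, -0.5, -1.7]
gripper_width: 0.0563
grasp_force: 54.5
time_s: 27.72
eef_pos: [0.5905, 0.0252, 0.2371]
orientation: [2.485, 1.92, 0.002]
ft_force: [-4.7, 0.3, 11.6]
gripper_width: 0.0568
grasp_force: 55.9
grasp pt [0.5907 0.0252 0.0821] tool yaw -0.255 shift [-0.0001  0.      0.0003] turn 0.0 q6 0.1 F [-4.7  0.3 11.6] w 0.0568 55.9 t 27.725
```

```bash
echo '[[0, 0, 0, 0], [0, 0, 0, 0], [0, 0, 0, 0], [0, 0, -0.6, 0], [0, 0, -0.6, 0]]' | python3 steer.py 0.085
echo '[[-0.9, -0.6, 0, 0], [-0.9, -0.6, 0, 0], [-0.9, -0.6, 0, 0], [-0.9, -0.6, 0, 0], [0, 0, 0, 0]]' | python3 steer.py
python3 - <<'E'
from h import *
T=bot.capture("top");Sc=bot.capture("scene")
for h in blobs(T,"green"): print("g.049",topbox(h,.049))
for h in blobs(Sc,"green"): print(cen(h))
print(proj("scene",[[.5905,.0247,.049]]))
for h in blobs(T,"blue"):
  c=topbox(h,.018);print("b.018",c)
  p=proj("scene",[*c[0],.018])[0];k=min(map(cen,blobs(Sc,"blue")),key=lambda q:np.linalg.norm(q-p));print(tri(cen(h),k))
go(.446,.065,.0265,-.25)
E
```

```text
time_s: 28.35
eef_pos: [0.5906, 0.0251, 0.2959]
orientation: [-2.485, -1.92, 0.001]
ft_force: [0.1, 0.5, 1.2]
gripper_width: 0.0853
grasp_force: 0.0
time_s: 28.98
eef_pos: [0.4273, -0.1203, 0.2957]
orientation: [-2.49, -1.916, 0.001]
ft_force: [0.5, -0.1, 0.2]
gripper_width: 0.0849
grasp_force: 0.0
g.049 (array([0.59081402, 0.02513832]), np.float64(-0.2637116185779511), [62.472984313964844, 105.78515625])
[235.37567884 222.10229524]
[[236.23820479 222.13717238]]
b.018 (array([0.31793558, 0.20675924]), np.float64(-0.07210404959891337), [48.12948989868164, 100.43617248535156])
(array([0.31303106, 0.20865325, 0.00721706]), np.float64(0.009070894864173175))
b.018 (array([0.44579902, 0.0647757 ]), np.float64(-0.24767650271814956), [54.204708099365234, 97.45097351074219])
(array([0.44698271, 0.06515579, 0.01604261]), np.float64(0.002425787272215388))
b.018 (array([ 0.75826742, -0.2023967 ]), np.float64(0.18528951703632535), [15.366323471069336, 45.558204650878906])
(array([ 0.76473369, -0.20282069,  0.00200681]), np.float64(0.004466371076459481))
grasp pt [ 0.4293 -0.1189  0.1407] tool yaw -0.256 shift [ 0.1822 -0.0305  0.1142] turn -0.006 q6 -0.28 F [ 0.1 -1.5 -0.5] w 0.0851 0.0 t 29.075
```

To row units: 0.0455 m is 0.91, -0.0076 m is -0.152.

```bash
echo '[[0.91, -0.152, 0, 0], [0.91, -0.152, 0, 0], [0.91, -0.152, 0, 0], [0.91, -0.152, 0, 0], [0, 0, 0, 0]]' | python3 steer.py
echo '[[0, 0, 1, 0], [0, 0, 0.2, 0], [0, 0, 0, 0], [0, 0, 0, 0]]' | python3 steer.py
python3 -c "
from h import *
go(.4467,.0646,.0268,-.26)"
```

```text
time_s: 29.7
eef_pos: [0.4458, 0.0685, 0.2954]
orientation: [-2.48, -1.928, -0.001]
ft_force: [-1.1, 0.1, -0.1]
gripper_width: 0.0848
grasp_force: 0.0
time_s: 30.2
eef_pos: [0.446, 0.0649, 0.2367]
orientation: [2.485, 1.92, 0.002]
ft_force: [-0.4, -0.3, -0.6]
gripper_width: 0.0848
grasp_force: 0.0
grasp pt [0.4463 0.0648 0.0817] tool yaw -0.255 shift [-0.0001  0.0003  0.0549] turn 0.005 q6 0.14 F [-0.4 -0.3 -0.6] w 0.0848 0.0 t 30.2
```

To row units: 0.035 m is 0.7, 0.015 m is 0.3.

```bash
echo '[[0, 0, 0.7, 0], [0, 0, 0.3, 0], [0, 0, 0.09, 0], [0, 0, 0, 0], [0, 0, 0, 0]]' | python3 steer.py
echo '[[0, 0, 0, 0], [0, 0, 0, 0], [0, 0, 0, 0], [0, 0, 0, 0], [0, 0, 0, 0]]' | python3 steer.py 0.04 50
python3 -c "
from h import *
go(.5906,.0252,.115,-.255)"
echo '[[0, 0, -0.4, 0], [0, 0, -0.8, 0], [0, 0, -1, 0], [0, 0, 0, 0], [0, 0, 0, 0]]' | python3 steer.py
python3 -c "
from h import *
go(.5906,.0252,.136,-.255)"
```

```text
time_s: 30.82
eef_pos: [0.4457, 0.065, 0.1818]
orientation: [2.485, 1.92, 0.002]
ft_force: [0.2, 0.3, 0.5]
gripper_width: 0.0848
grasp_force: 0.0
time_s: 31.45
eef_pos: [0.4454, 0.0652, 0.1816]
orientation: [2.485, 1.921, 0.001]
ft_force: [-2.3, 0.8, 7.4]
gripper_width: 0.0566
grasp_force: 51.4
grasp pt [0.4455 0.0651 0.0266] tool yaw -0.254 shift [-0.0021  0.1505 -0.0883] turn 0.001 q6 0.14 F [-2.3  0.8  7.4] w 0.0566 51.4 t 31.45
time_s: 32.08
eef_pos: [0.4451, 0.0651, 0.2903]
orientation: [-2.485, -1.92, 0.001]
ft_force: [0.3, -0.4, -1.0]
gripper_width: 0.0567
grasp_force: 55.0
grasp pt [0.4449 0.0651 0.1353] tool yaw -0.255 shift [-0.0019  0.151  -0.0009] turn -0.0 q6 0.14 F [ 0.3 -0.4 -1. ] w 0.0567 55.0 t 32.075
```

```bash
echo '[[-0.01, 0.76, 0, 0], [-0.01, 0.76, 0, 0], [-0.01, 0.76, 0, 0], [-0.008, 0.74, 0, 0], [0, 0, 0, 0]]' | python3 steer.py
echo '[[0, 0, 0, 0], [0, 0, 0, 0], [0, 0, 0, 0]]' | python3 steer.py
python3 - <<'E'
from h import *
go(.5907,.0252,.1006,-.255)
Sc=bot.capture("scene")
b=cv2.resize(Sc[130:290,150:350],(600,480),interpolation=2);cv2.imwrite("pics/c8.png",b[:,:,::-1])
E
```

```text
time_s: 32.7
eef_pos: [0.5925, 0.0243, 0.2884]
orientation: [-2.485, -1.919, 0.003]
ft_force: [-0.5, 0.4, -1.4]
gripper_width: 0.0571
grasp_force: 54.9
time_s: 33.08
eef_pos: [0.5907, 0.0254, 0.2911]
orientation: [-2.485, -1.921, 0.0]
ft_force: [0.6, 0.1, -1.7]
gripper_width: 0.0568
grasp_force: 54.9
grasp pt [0.5906 0.0254 0.1361] tool yaw -0.255 shift [-0.0002  0.0001  0.0355] turn 0.0 q6 0.1 F [ 0.6  0.1 -1.7] w 0.0568 54.9 t 33.075
```

View pics/c8.png

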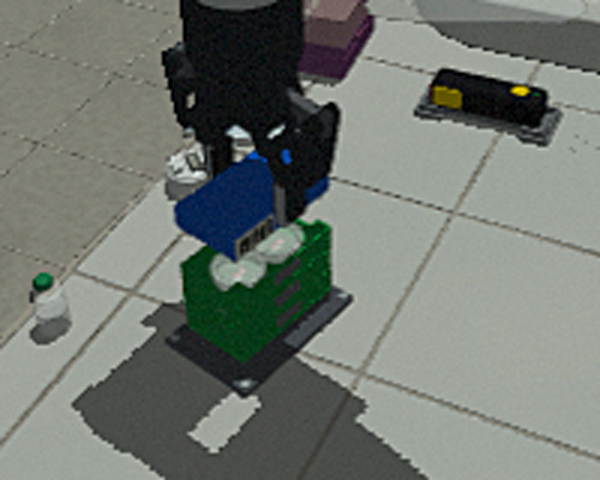

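Three carriers are stacked flush, and the cover is held level above them with its label to the front. I'll lower it.

```bash
echo '[[0, 0, 0.32, 0], [0, 0, 0.18, 0], [0, 0, 0, 0], [0, 0, 0, 0]]' | python3 steer.py
echo '[[0, 0, 0.08, 0], [0, 0, 0.08, 0], [0, 0, 0, 0]]' | python3 steer.py
echo '[[0, 0, 0.05, 0], [0, 0, 0.024, 0], [0, 0, 0, 0], [0, 0, 0, 0]]' | python3 steer.py
python3 -c "
from h import *
go(.5907,.0252,.1006,-.255)"
```

```text
time_s: 33.62
eef_pos: [0.5912, 0.0251, 0.2661]
orientation: [2.486, 1.921, 0.0]
ft_force: [-1.0, -0.5, -1.2]
gripper_width: 0.0571
grasp_force: 54.9
time_s: 34.0
eef_pos: [0.5911, 0.0251, 0.2577]
orientation: [-2.485, -1.921, 0.001]
ft_force: [-0.2, 0.4, -1.1]
gripper_width: 0.0567
grasp_force: 54.9
time_s: 34.5
eef_pos: [0.5911, 0.0252, 0.256]
orientation: [2.485, 1.92, 0.002]
ft_force: [-3.9, 0.5, 12.1]
gripper_width: 0.0568
grasp_force: 56.4
grasp pt [0.5913 0.0251 0.101 ] tool yaw -0.255 shift [-0.0001 -0.0006  0.0004] turn 0.0 q6 0.1 F [-3.9  0.5 12.1] w 0.0568 56.4 t 34.5
```

To row units: -0.03 m is -0.6.

```bash
echo '[[0, 0, 0, 0], [0, 0, 0, 0], [0, 0, 0, 0], [0, 0, -0.6, 0], [0, 0, -0.6, 0]]' | python3 steer.py 0.085
echo '[[-0.9, -0.6, 0, 0], [-0.9, -0.6, 0, 0], [-0.9, -0.6, 0, 0], [-0.9, -0.6, 0, 0], [0, 0, 0, 0]]' | python3 steer.py
python3 - <<'E'
from h import *
T=bot.capture("top");Sc=bot.capture("scene")
for h in blobs(T,"green"): print("g",topbox(h,.049))
for h in blobs(T,"blue"): print("b.092",topbox(h,.092))
print("blue scene",[cen(h).round(1) for h in blobs(Sc,"blue")],proj("scene",[[.5907,.0251,.092]]))
def dark(I,n,box,th,amin=60):
    x0,y0,x1,y1=box;b=cv2.resize(I,None,fx=4,fy=4,interpolation=2);hs=cv2.cvtColor(b,cv2.COLOR_RGB2HSV)
    m=((hs[:,:,2]<th)|cv2.inRange(hs,*map(np.array,HSV["yellow"])).astype(bool)).astype(np.uint8)*255;r=np.zeros_like(m);r[y0*4:y1*4,x0*4:x1*4]=255
    c=max(cv2.findContours(m&r,0,1)[0],key=cv2.contourArea);return (cv2.convexHull(c)[:,0]+.5)/4-.5
ht=dark(T,"top",(322,185,355,240),60);hs=dark(Sc,"scene",(285,145,342,180),60)
hc=dark(T,"top",(322,185,355,240),125)
print("scanner",topbox(ht,.021),cen(ht),cen(hs)); print("tri",tri(cen(ht),cen(hs)))
print("cradle",topbox(hc,.006))
go(.5,-.3,.1,-1.5)
b=np.hstack([cv2.resize(T[180:245,310:370],(400,433),interpolation=2),cv2.resize(Sc[140:205,280:340],(400,433),interpolation=2)]);cv2.imwrite("pics/c9.png",b[:,:,::-1])
E
```

```text
time_s: 35.12
eef_pos: [0.5912, 0.0251, 0.3147]
orientation: [-2.485, -1.92, 0.001]
ft_force: [0.1, 0.4, -0.7]
gripper_width: 0.0848
grasp_force: 0.0
time_s: 35.75
eef_pos: [0.4279, -0.1204, 0.3145]
orientation: [-2.49, -1.916, 0.001]
ft_force: [-0.5, -0.4, -0.2]
gripper_width: 0.0845
grasp_force: 0.0
b.092 (array([0.25861082, 0.15963832]), np.float64(-0.7645948025172095), [38.58123779296875, 55.027828216552734])
b.092 (array([0.31011455, 0.19980923]), np.float64(0.15700354309559517), [63.5992546081543, 95.2349624633789])
b.092 (array([0.58942394, 0.02476896]), np.float64(-0.2711747783672884), [58.040401458740234, 99.8344955444336])
b.092 (array([ 0.73673522, -0.18961774]), np.float64(0.20110817374024226), [14.34527587890625, 56.97495651245117])
blue scene [array([386.7, 364.7]), array([336.1, 360.9]), array([234. , 208.2])] [[235.10286619 207.80275502]]
scanner (array([ 0.52216368, -0.31011714]), np.float64(-1.5296122447403757), [39.49468231201172, 113.36769104003906]) [337.5716605  211.13275886] [312.38024119 160.81924831]
tri (array([ 0.52151662, -0.3090768 ,  0.0272577 ]), np.float64(0.000909079612192379))
cradle (array([ 0.5215671 , -0.32358629]), np.float64(1.5677219811023413), [81.28604888916016, 164.1028289794922])
grasp pt [ 0.4299 -0.119   0.1595] tool yaw -0.256 shift [-0.1573  0.1137  0.0596] turn 1.244 q6 -0.28 F [-0.3 -0.2  0.8] w 0.0848 0.0 t 35.85
```

View pics/c9.png

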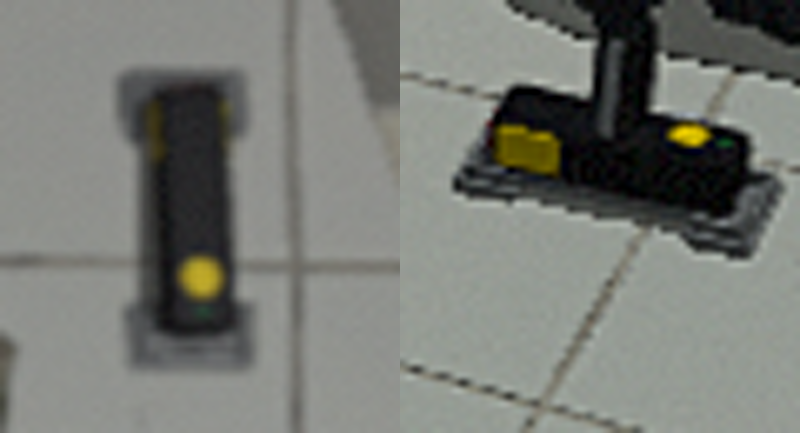

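The scanner lies in its cradle with its red window at the far end from the robot. In the top crop its ends are at about (191,86) and (199,331), and the cradle corners at (118,72), (247,68), (130,368) and (253,362). My dark mask had caught the shadow, so I'll recompute from these points.

```bash
python3 - <<'E'
from h import *
f=lambda p:np.array(p)/6.667+[310,180]-.43
C=plane("top",f([[118,72],[247,68],[130,368],[253,362]]),.007)[:,:2]
print("cradle",C.round(4),C.mean(0).round(4),"size",np.linalg.norm(C[0]-C[1]),np.linalg.norm(C[0]-C[2]))
d=(C[0]+C[1]-C[2]-C[3]);print("yaw",np.arctan2(d[1],d[0]))
a=plane("top",f([[191,86]]),.036)[0,:2];b=plane("top",f([[199,331]]),.02)[0,:2];print("scanner ends",a,b,np.linalg.norm(a-b),(a+b)/2,"yaw",np.arctan2(*(a-b)[::-1]))
Sc=lambda p:np.array(p)/6.667+[280,140]-.43
# button centre both views, scanner top
print("button",tri(f([200,277]),Sc([688,135])) if 0 else tri(f([200,277]),np.array([688-400,135])/6.667+[280,140]-.43))
print("pt px scene of pred. scanner ends top", (proj("scene",[[*a,.036],[*b,.036]])-[280,140]+.43)*6.667+[400,0])
E
```

```text
cradle [[ 0.5856 -0.2822]
 [ 0.5881 -0.3401]
 [ 0.4526 -0.2864]
 [ 0.456  -0.3409]] [ 0.5206 -0.3124] size 0.05798864327384524 0.1330677230339142
yaw 0.019063711604682315
scanner ends [ 0.57529366 -0.31032253] [ 0.46847959 -0.31510887] 0.10692125891206687 [ 0.52188663 -0.3127157 ] yaw 0.0447800793401817
button (array([ 0.49220406, -0.31302814,  0.03613689]), np.float64(0.002639241980270597))
pt px scene of pred. scanner ends top [[503.90907523  95.30645695]
 [747.35407657 146.22475249]]
```

```bash
echo '[[-0.82, 0.686, 0, 0], [-0.82, 0.686, 0, 0], [-0.82, 0.686, 0, 0], [-0.82, 0.686, 0, 0], [0, 0, 0, 0]]' | python3 steer.py 0.07
echo '[[0, 0, 0, 0.732], [0, 0, 0, 0.732], [0, 0, 0, 0.732], [0, 0, 0, 0.732], [0, 0, 0, 0.732]]' | python3 steer.py
echo '[[0, 0, 0, 0.732], [0, 0, 0, 0.728], [0, 0, 0, 0], [0, 0, 0, 0]]' | python3 steer.py
python3 - <<'E'
from h import *
go(.521,-.3125,.026,-1.536)
Sc=bot.capture("scene")
b=cv2.resize(Sc[90:210,230:390],(640,480),interpolation=2);cv2.imwrite("pics/c10.png",b[:,:,::-1])
E
```

```text
time_s: 36.48
eef_pos: [0.5229, -0.3139, 0.3131]
orientation: [2.486, 1.92, 0.0]
ft_force: [-0.4, 1.2, -0.7]
gripper_width: 0.0703
grasp_force: 0.0
time_s: 37.1
eef_pos: [0.5219, -0.3103, 0.3141]
orientation: [-3.079, -0.619, 0.0]
ft_force: [-0.1, -0.0, -0.3]
gripper_width: 0.0699
grasp_force: 0.0
time_s: 37.6
eef_pos: [0.5214, -0.3112, 0.3143]
orientation: [-3.141, -0.064, 0.0]
ft_force: [0.3, 0.3, -0.5]
gripper_width: 0.0701
grasp_force: 0.0
grasp pt [ 0.5214 -0.3112  0.1593] tool yaw -1.53 shift [-0.0004  0.0013  0.1333] turn 0.006 q6 0.8 F [ 0.3  0.3 -0.5] w 0.0701 0.0 t 37.6
```

View pics/c10.png

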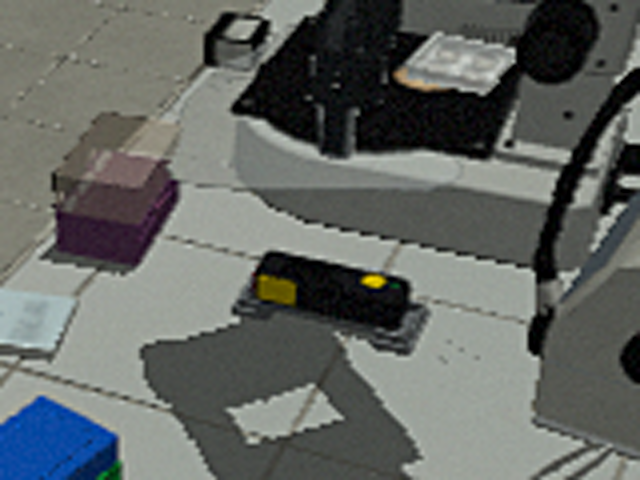

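The gripper hangs above the scanner with clear space on both sides. I'll descend and grasp.

```bash
echo '[[-0.008, 0.02, 1.2, 0], [0, 0, 1, 0], [0, 0, 0.4, 0], [0, 0, 0.07, 0], [0, 0, 0, 0]]' | python3 steer.py
echo '[[0, 0, 0, 0], [0, 0, 0, 0]]' | python3 steer.py
echo '[[0, 0, 0, 0], [0, 0, 0, 0], [0, 0, 0, 0], [0, 0, 0, 0], [0, 0, 0, 0]]' | python3 steer.py 0.02 50
echo '[[0, 0, 0, 0], [0, 0, 0, 0]]' | python3 steer.py
python3 -c "
from h import *
go(.521,-.3125,.026,-1.536)"
```

```text
time_s: 38.28
eef_pos: [0.5209, -0.3132, 0.1816]
orientation: [3.14, 0.058, 0.001]
ft_force: [-0.1, 0.0, -0.3]
gripper_width: 0.0698
grasp_force: 0.0
time_s: 38.52
eef_pos: [0.5207, -0.3131, 0.1817]
orientation: [3.14, 0.057, 0.002]
ft_force: [0.5, -0.4, 0.4]
gripper_width: 0.0701
grasp_force: 0.0
time_s: 39.15
eef_pos: [0.5207, -0.3131, 0.1812]
orientation: [3.141, 0.056, 0.001]
ft_force: [-0.1, 1.2, 5.5]
gripper_width: 0.0308
grasp_force: 51.6
time_s: 39.4
eef_pos: [0.5207, -0.3131, 0.1812]
orientation: [3.141, 0.056, 0.001]
ft_force: [0.2, 0.9, 6.7]
gripper_width: 0.0312
grasp_force: 51.6
grasp pt [ 0.5208 -0.3132  0.0262] tool yaw -1.535 shift [ 0.0003 -0.0007  0.0002] turn 0.001 q6 0.8 F [0.2 0.9 6.7] w 0.0312 51.6 t 39.4
```

```bash
echo '[[0, 0, -0.2, 0], [0, 0, -0.6, 0], [0, 0, -1, 0], [0, 0, -1, 0], [0, 0, 0, 0]]' | python3 steer.py
echo '[[0, 0, 0, 0], [0, 0, 0, 0]]' | python3 steer.py
python3 -c "
from h import *
go(.45,.0925,.0972,-1.829)"
```

```text
time_s: 40.02
eef_pos: [0.5208, -0.3131, 0.325]
orientation: [3.136, 0.056, 0.009]
ft_force: [0.7, -1.3, -2.3]
gripper_width: 0.0314
grasp_force: 51.0
time_s: 40.28
eef_pos: [0.5205, -0.313, 0.3192]
orientation: [-3.139, -0.056, 0.004]
ft_force: [1.1, 0.6, -1.5]
gripper_width: 0.0314
grasp_force: 51.0
grasp pt [ 0.5201 -0.3127  0.1642] tool yaw -1.535 shift [-0.0554 -0.4073  0.068 ] turn 0.294 q6 0.8 F [ 1.1  0.6 -1.5] w 0.0314 51.0 t 40.275
```

To row units: -0.051 m is -1.02, -0.007 m is -0.14.

```bash
echo '[[-0.14, -1.02, 0, 0], [-0.14, -1.02, 0, 0], [-0.14, -1.02, 0, 0], [-0.14, -1.02, 0, 0], [-0.14, -1.02, 0, 0]]' | python3 steer.py
echo '[[-0.14, -1.02, 0, 0], [-0.14, -1.02, 0, 0], [-0.128, -1, 0, 0], [0, 0, 0, 0.588], [0, 0, 0, 0.588]]' | python3 steer.py
echo '[[0, 0, 0.6, 0], [0, 0, 0.6, 0], [0, 0, 0.16, 0], [0, 0, 0, 0], [0, 0, 0, 0]]' | python3 steer.py
python3 - <<'E'
from h import *
go(.4586,.091,.0972,-1.829)
T=bot.capture("top");Sc=bot.capture("scene")
b=np.hstack([cv2.resize(T[130:250,150:280],(390,360),interpolation=2),cv2.resize(Sc[150:270,150:280],(390,360),interpolation=2)]);cv2.imwrite("pics/c11.png",b[:,:,::-1])
E
```

```text
time_s: 40.9
eef_pos: [0.476, -0.058, 0.32]
orientation: [-3.14, -0.056, 0.003]
ft_force: [0.8, 0.1, -1.3]
gripper_width: 0.0313
grasp_force: 50.9
time_s: 41.52
eef_pos: [0.4505, 0.0924, 0.32]
orientation: [3.115, -0.41, -0.003]
ft_force: [-0.6, 0.2, -1.4]
gripper_width: 0.0311
grasp_force: 50.9
time_s: 42.15
eef_pos: [0.451, 0.0917, 0.2536]
orientation: [-3.115, 0.404, -0.002]
ft_force: [0.1, -0.4, -1.5]
gripper_width: 0.0313
grasp_force: 50.8
grasp pt [0.4512 0.0916 0.0986] tool yaw -1.829 shift [ 0.0073 -0.0013  0.0014] turn 0.0 q6 1.77 F [ 0.1 -0.4 -1.5] w 0.0313 50.8 t 42.15
```

View pics/c11.png

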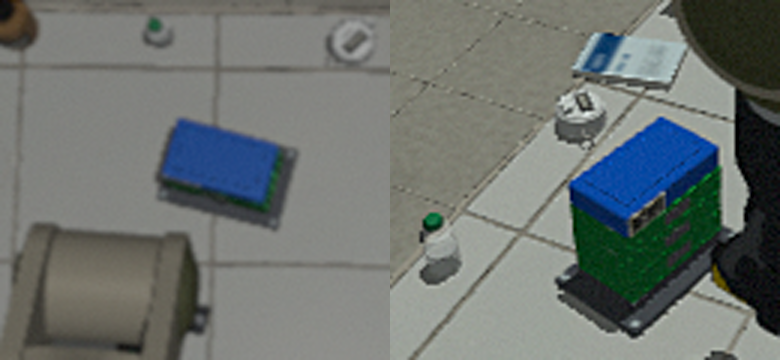

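```bash
echo '[[0.13, -0.016, 0.02, 0], [0, 0, 0, 0], [0, 0, 0, 0], [0, 0, 0, 0]]' | python3 steer.py
python3 - <<'E'
from h import *
go(.4586,.091,.0972,-1.829)
Sc=bot.capture("scene")
b=cv2.resize(Sc[180:270,200:320],(720,540),interpolation=2)
o,R=tool();g=o["eef_pos"]+R[:,2]*.155
u=R[:,0].copy();org=g-np.array([0,0,.0202]); win=org+.0555*u+[0,0,.015]; aim=org+.1155*u+[0,0,.015]
P=proj("scene",[[.5703,.0615,.092],win,aim]);print(u,P.round(1),((P-[200,180]+.42)*6).round())
cv2.imwrite("pics/c12.png",b[:,:,::-1])
E
```

```text
time_s: 42.75
eef_pos: [0.4571, 0.0908, 0.2518]
orientation: [3.115, -0.404, -0.0]
ft_force: [-0.1, -0.3, -1.6]
gripper_width: 0.0311
grasp_force: 50.8
grasp pt [0.4571 0.0908 0.0968] tool yaw -1.829 shift [ 0.0014 -0.0006 -0.0004] turn 0.0 q6 1.77 F [-0.1 -0.3 -1.6] w 0.0311 50.8 t 42.75
[ 9.66845203e-01 -2.55363175e-01 -4.72674044e-05] [[235.5 221.3]
 [258.6 235.1]
 [236.2 221.5]] [[216. 250.]
 [354. 333.]
 [220. 252.]]
```

View pics/c12.png

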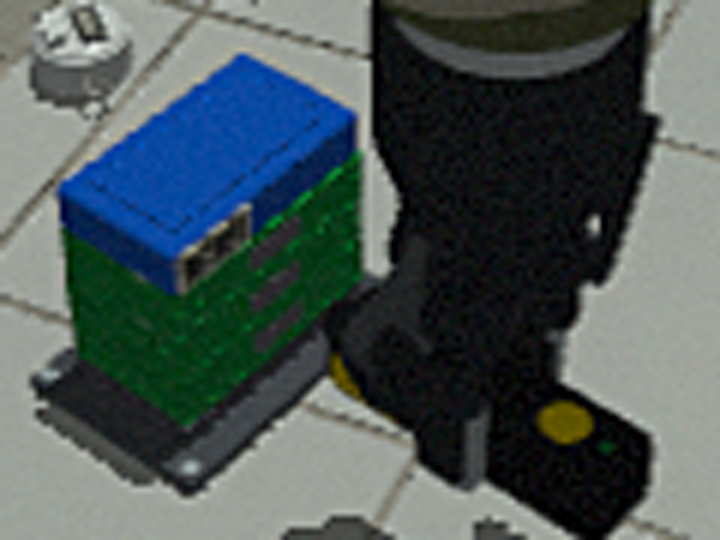

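```bash
python3 - <<'E'
from h import *
o,R=tool();g=o["eef_pos"]+R[:,2]*.155
u=R[:,0].copy();v=np.array([-u[1],u[0],0]);org=g-np.array([0,0,.0202]);k=np.array([0,0,1])
pts={"button":org-.029*u+.03*k,"rear L top":org-.055*u+.016*v+.03*k,"rear R top":org-.055*u-.016*v+.03*k,"rear L bot":org-.055*u+.016*v,"front L top":org+.055*u+.016*v+.03*k,"front L bot":org+.055*u+.016*v}
for n,p in pts.items(): print(n,((proj("scene",p)[0]-[200,180]+.42)*6).round())
E
```

```text
button [568. 428.]
rear L top [609. 504.]
rear R top [670. 439.]
rear L bot [603. 568.]
front L top [323. 329.]
front L bot [324. 393.]
```

The label is seen at (212,250), against a predicted (216,250), and the scanner's button matches too, so the scanner is level and on aim. I'll hold it for over two seconds.

```bash
for i in 1; do echo '[[0, 0, 0, 0], [0, 0, 0, 0], [0, 0, 0, 0], [0, 0, 0, 0], [0, 0, 0, 0]]' | python3 steer.py; echo '[[0, 0, 0, 0], [0, 0, 0, 0], [0, 0, 0, 0], [0, 0, 0, 0], [0, 0, 0, 0]]' | python3 steer.py; echo '[[0, 0, 0, 0], [0, 0, 0, 0], [0, 0, 0, 0], [0, 0, 0, 0], [0, 0, 0, 0]]' | python3 steer.py; echo '[[0, 0, 0, 0], [0, 0, 0, 0], [0, 0, 0, 0], [0, 0, 0, 0], [0, 0, 0, 0]]' | python3 steer.py; done | grep -v orient
python3 -c "
from h import *
go(.4586,.091,.0972,-1.829)
Sc=bot.capture('scene');print([((cen(h)-[200,180]+.42)*6).round() for h in blobs(Sc,'yellow',3)])"
```

```text
time_s: 43.42
eef_pos: [0.4572, 0.0908, 0.2518]
ft_force: [0.0, -0.5, -2.1]
gripper_width: 0.031
grasp_force: 50.8
time_s: 44.05
eef_pos: [0.4572, 0.0908, 0.2518]
ft_force: [-0.4, -0.5, -0.7]
gripper_width: 0.0312
grasp_force: 50.8
time_s: 44.68
eef_pos: [0.4572, 0.0908, 0.2518]
ft_force: [0.5, 0.0, -1.5]
gripper_width: 0.0311
grasp_force: 50.8
time_s: 45.3
eef_pos: [0.4572, 0.0908, 0.2518]
ft_force: [-0.5, -1.0, -1.2]
gripper_width: 0.0312
grasp_force: 50.8
grasp pt [0.4572 0.0908 0.0968] tool yaw -1.829 shift [ 0.0013 -0.0006 -0.0004] turn 0.0 q6 1.77 F [-0.5 -1.  -1.2] w 0.0312 50.8 t 45.3
[array([565., 422.]), array([343., 378.])]
```

Held steady. Now I'll take it back to the cradle: back off, lift, turn and move.

To row units: -0.04 m is -0.8, -0.03 m is -0.6, -0.147 rad is -0.588.

```bash
echo '[[-0.2, 0, 0, 0], [0, 0, -0.8, 0], [0, 0, -0.6, 0], [0, 0, 0, -0.588], [0, 0, 0, -0.588]]' | python3 steer.py
echo '[[0.14, 1.02, 0, 0], [0.14, 1.02, 0, 0], [0.14, 1.02, 0, 0], [0.14, 1.02, 0, 0], [0.14, 1.02, 0, 0]]' | python3 steer.py
echo '[[0.14, 1, 0, 0], [0.14, 1, 0, 0], [0.14, 0.8, 0, 0], [0, 0, 0, 0], [0, 0, 0, 0]]' | python3 steer.py
python3 -c "
from h import *
go(.5208,-.3132,.0264,-1.535)"
```

```text
time_s: 45.98
eef_pos: [0.4468, 0.0935, 0.3221]
orientation: [3.141, 0.064, 0.0]
ft_force: [0.2, 0.3, -1.3]
gripper_width: 0.0313
grasp_force: 50.9
time_s: 46.6
eef_pos: [0.4912, -0.1615, 0.3217]
orientation: [-3.141, -0.056, 0.001]
ft_force: [0.6, 0.6, -0.4]
gripper_width: 0.0309
grasp_force: 50.9
time_s: 47.22
eef_pos: [0.5173, -0.2985, 0.3215]
orientation: [-3.14, -0.057, 0.001]
ft_force: [0.1, 0.9, -1.7]
gripper_width: 0.0313
grasp_force: 50.9
grasp pt [ 0.5172 -0.2983  0.1665] tool yaw -1.535 shift [0.0032 0.0151 0.1401] turn 0.0 q6 0.81 F [ 0.1  0.9 -1.7] w 0.0313 50.9 t 47.225
```

```bash
echo '[[0.064, 0.302, 0, 0], [0, 0, 1, 0], [0, 0, 0.8, 0], [0, 0, 0, 0], [0, 0, 0, 0]]' | python3 steer.py
python3 - <<'E'
from h import *
go(.5208,-.3132,.0264,-1.535)
o,R=tool();g=o["eef_pos"]+R[:,2]*.155; Sc=bot.capture("scene")
print([cen(h).round(1) for h in blobs(Sc,"yellow",3)],proj("scene",g-np.array([.029*R[0,0],.029*R[1,0],-.0098])))
E
```

```text
time_s: 47.85
eef_pos: [0.5219, -0.3147, 0.2336]
orientation: [3.139, 0.057, 0.003]
ft_force: [0.6, 0.6, -0.5]
gripper_width: 0.0313
grasp_force: 50.8
grasp pt [ 0.5222 -0.315   0.0786] tool yaw -1.535 shift [-0.0014 -0.0019  0.0522] turn 0.0 q6 0.8 F [ 0.6  0.6 -0.5] w 0.0313 50.8 t 47.85
[array([299.9, 145.8]), array([325.3, 142.9])] [[325.29243311 143.32389464]]
```

To row units: -0.0015 m is -0.03, -0.001 m is -0.02.

```bash
echo '[[-0.02, -0.03, 0.5, 0], [0, 0, 0.3, 0], [0, 0, 0, 0], [0, 0, 0, 0]]' | python3 steer.py
python3 -c "
from h import *
go(.5208,-.3132,.0264,-1.535)"
```

```text
time_s: 48.4
eef_pos: [0.5206, -0.3132, 0.1928]
orientation: [3.14, 0.056, 0.002]
ft_force: [-0.1, 0.3, -1.6]
gripper_width: 0.031
grasp_force: 50.9
grasp pt [ 0.5208 -0.3134  0.0378] tool yaw -1.535 shift [ 0.     -0.0002  0.0114] turn 0.0 q6 0.8 F [-0.1  0.3 -1.6] w 0.031 50.9 t 48.4
```

```bash
echo '[[0, 0, 0.14, 0], [0, 0, 0.084, 0], [0, 0, 0, 0], [0, 0, 0, 0]]' | python3 steer.py
echo '[[0, 0, 0, 0], [0, 0, 0, 0], [0, 0, 0, 0], [0, 0, 0, 0]]' | python3 steer.py 0.07
echo '[[0, 0, -0.4, 0], [0, 0, -1, 0], [0, 0, -1.2, 0], [0, -1, 0, 0], [0, -1, 0, 0]]' | python3 steer.py
echo '[[0, -1, 0, 0], [0, 0, 0, 0], [0, 0, 0, 0], [0, 0, 0, 0], [0, 0, 0, 0]]' | python3 steer.py
python3 - <<'E'
from h import *
T=bot.capture("top");Sc=bot.capture("scene")
print([cen(h).round(1) for h in blobs(Sc,"yellow",3)],[cen(h).round(1) for h in blobs(T,"yellow",3)])
for h in blobs(T,"blue"): print("b.092",topbox(h,.092))
print([cen(h).round(1) for h in blobs(Sc,"blue")])
b=np.hstack([cv2.resize(T[130:250,190:370],(420,280),interpolation=2),cv2.resize(Sc[130:280,150:375],(380,253),interpolation=2)[:280]]) if 0 else cv2.resize(Sc[130:280,150:350],(800,600),interpolation=2)
cv2.imwrite("pics/c13.png",b[:,:,::-1])
E
```

```text
time_s: 48.9
eef_pos: [0.5203, -0.3129, 0.1812]
orientation: [3.141, 0.056, 0.0]
ft_force: [-3.7, 1.4, 5.7]
gripper_width: 0.0314
grasp_force: 51.8
time_s: 49.4
eef_pos: [0.5203, -0.3129, 0.1805]
orientation: [-3.141, -0.056, 0.0]
ft_force: [-0.5, -0.3, -0.7]
gripper_width: 0.0697
grasp_force: 0.0
time_s: 50.02
eef_pos: [0.5164, -0.212, 0.3112]
orientation: [3.14, 0.054, 0.002]
ft_force: [1.1, 0.7, 0.2]
gripper_width: 0.0697
grasp_force: 0.0
time_s: 50.65
eef_pos: [0.5149, -0.1639, 0.3105]
orientation: [-3.141, -0.054, 0.0]
ft_force: [0.7, 0.2, 0.2]
gripper_width: 0.0701
grasp_force: 0.0
[array([299.4, 162.2]), array([323.2, 159.4])] [array([340.2, 221.2])]
b.092 (array([0.58948262, 0.02480094]), np.float64(-0.26778525263064656), [58.03379440307617, 100.07351684570312])
b.092 (array([ 0.73828806, -0.19672412]), np.float64(0.19512790850713468), [14.371411323547363, 41.87051773071289])
[array([386.5, 364.6]), array([336.1, 361. ]), array([234.1, 208.2]), array([220.4, 167.2])]
```

View pics/c13.png

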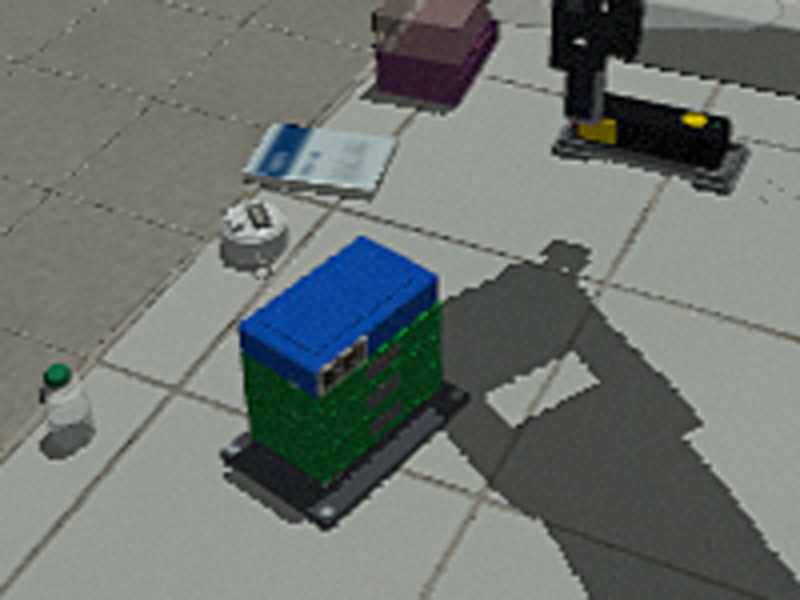

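The stack is closed with its label to the front, and the scanner is back in its cradle within a pixel of where it started. The bystanders look undisturbed, so I'm handing in.

```bash
python3 -c "
from workcell import bot
print(bot.sign_off())"
```

```text
the job is handed in; nothing more can be done
None
```

The job is handed in (no verdict returned): the three carriers and the cover are stacked with the label to the front, the label was scanned for over 2 s, and the scanner is back in its cradle, all checked in the camera views.

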